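# Clear up after the snack break

## Robot

A 6-joint arm with a two-finger parallel gripper is mounted at the origin on the work surface; the furniture and walls round the work are solid. World frame = base frame: x ahead of the robot, y to its left, z up, the work surface at z = 0. Lengths are in m, angles in rad, forces in N, time in s.
With the tool pointing down it reaches from about 0.3 to 0.775 m from the base axis. Payload 14.6 kg.
Tool frame: the origin (TCP) lies on the centre line of the jaws, within the pads' length; the fingertips stand 19 mm ahead of it and the grasp point (between the pads) is the TCP; y points along the fingers, x is the direction in which the jaws open and shut, and the axes are right-handed (so a half turn about y gives the same grasp; the last joint's range is limited). The gripper opens to 94 mm and grips with 3 to 60 N. Pads are 16 mm wide; open, the fingers measure 119 mm over their backs; the gripper's body (75 mm by 177 mm) begins 78 mm behind the grasp point.
Start: joints at [1.224, 0.3, 1.521, -0, 1.321, -0.067], TCP at [0.152, 0.529, 0.224] pointing down, gripper open.
Joint ranges: [-3.03, 3.03], [-0.79, 2.21], [0.23, 2.52], [-1.04, 4.18], [0, 3.07], [-2.55, 2.55]. Speed limits (rad/s): [2.22, 2.22, 2.57, 3.14, 3.14, 3.14].

## Interface

Orientations are given as [roll, pitch, yaw] about the fixed x, y, z axes, in that order (R = Rz(yaw) Ry(pitch) Rx(roll)).
In Python, from station import get_obs, cams, workorder gives the robot as it stands.
- The arm moves only by the shell command python3 -m handwheel 'ROWS' [FORCE]. ROWS is JSON, a list of rows, each an object of numbers: "fingers": the opening, from -1 (shut) to 1 (fully open); "x", "y", "z": the shift along the tool's x, y, z in m; "spin": the turn about the tool's y in degrees. In form: [{"fingers": .., "x": .., "y": .., "z": .., "spin": ..}, ...]. A call has exactly 10 rows; each row is the pose to reach, as a shift and turn from the pose commanded when the call began, along the tool's axes at that moment; what a row does not reach only later rows make up. A row lasts 1/10 s, in which the tool goes at most 50 mm and 8.59 degrees, less where a joint would pass 70% of its speed; a pose out of reach is approached as far as the arm can. A call with a gripper value outside its range is refused whole. The fingers move at their own pace and stop on an object; FORCE is the grip in N (left out, the last holds). Time passes only in rows, so rows that repeat a pose let the fingers close, or fill a call up. It gives the time, the measured TCP pose, the force and the opening at its end, in the units of the state.
- get_obs(): the state, without advancing time (a new reading comes with each control period).
- cams.camera(name): name is "scene" or "side" or "wrist"; returns (picture, depth): 420x560x3 uint8, red, green, blue; 420x560 float32, m along the optical axis (not along the pixel's ray), 0 where there is no reading.
- cams.get_calibration(name): a dict with "fx", "fy", "cx", "cy" (pixels), "view" (4x4, takes a point from world to camera coordinates). Camera axes: x right, y down, z forward; pixel columns grow to the right and rows downward; lengths in m; the calibration is good to about 2 mm. A picture is of the moment at which its call begins: read the wrist's pose just before it. get_calibration takes no time and is no camera call; for the wrist camera it gives the pose at the moment of the call.
- workorder.hand_in(): hands the job in, once; it reports no verdict.
The state is a dict: "time_s": time; "qpos": joint angles; "joint_vel": joint speeds; "tau": joint torques, N m; "ee_pos": TCP position; "eef_rot": TCP orientation; "force": force on the tool from outside, world axes, zero at the start; "moment": the same for the moment, N m; "grip_width": finger opening in m.
Only numpy, scipy, OpenCV 4.12 (cv2) and the standard library are available. Lean on these libraries where they do the work, as an engineer would, in place of code of your own. Each camera call takes 0.05 s, during which the arm holds its last target. There are 200 camera calls.

## Task

Clear up after the snack break: pour the leftover peanuts from the cups into the white snack bowl, so that every peanut ends in the bowl, and stand all the cups, however many there are, emptied and upright on the narrow raised wooden shelf. Leave the bowl upright on the desk, and do not disturb the clock, the ink bottle and the stapler.

Things in the scene. Friction and masses are not known exactly. Their poses are not given: they have to be found in the camera images.
- cup_shelf: Narrow raised wooden cup shelf: one level board 56 mm deep (its x axis) and 440 mm long (its y axis), its top 70 mm above the desk, on two end legs; fixed to the desk at the far side of the work. Origin: centre of its underside, on the desk; z up.
- bowl: The snack bowl: white round open bowl, 148 mm across the rim, 60 mm high, about 92 mm across the foot, wall 4 mm, inner floor 6 mm above its underside; loose, about 0.45 kg, standing on the desk near the middle of the work. Origin: centre of its underside; z is its axis, up.
- cup_a_mid (a point): Centre (on the axis, half-way up: 42.5 mm above the underside) of a white round cup without handle, 85 mm high, outside diameter 65 mm near the foot widening to 69 mm at the rim, wall 3 mm, about 0.10 kg, rigid, standing on the desk; held lightly it can swing between the fingers. z is the cup's axis towards its mouth. It starts with 2 or 3 peanuts in it.
- cup_b_mid (a point): Centre (on the axis, half-way up: 42.5 mm above the underside) of a white round cup without handle, 85 mm high, outside diameter 65 mm near the foot widening to 69 mm at the rim, wall 3 mm, about 0.10 kg, rigid, standing on the desk; held lightly it can swing between the fingers. z is the cup's axis towards its mouth. It starts with 2 or 3 peanuts in it.
- cup_c_mid (a point): Centre (on the axis, half-way up: 42.5 mm above the underside) of a white round cup without handle, 85 mm high, outside diameter 65 mm near the foot widening to 69 mm at the rim, wall 3 mm, about 0.10 kg, rigid, standing on the desk; held lightly it can swing between the fingers. z is the cup's axis towards its mouth. It is empty, and may be absent in some starts.
- cup_d_mid (a point): Centre (on the axis, half-way up: 42.5 mm above the underside) of a white round cup without handle, 85 mm high, outside diameter 65 mm near the foot widening to 69 mm at the rim, wall 3 mm, about 0.10 kg, rigid, standing on the desk; held lightly it can swing between the fingers. z is the cup's axis towards its mouth. It is empty, and may be absent in some starts.
- nut_a1: A whole peanut in its shell: tan, waisted, 27 mm long and 17 mm thick, rigid, 12 g; starts in the cup at point cup_a_mid, may be absent. Origin at its centre; x along its length.
- nut_a2: A whole peanut in its shell: tan, waisted, 27 mm long and 17 mm thick, rigid, 12 g; starts in the cup at point cup_a_mid, may be absent. Origin at its centre; x along its length.
- nut_a3: A whole peanut in its shell: tan, waisted, 27 mm long and 17 mm thick, rigid, 12 g; starts in the cup at point cup_a_mid, may be absent. Origin at its centre; x along its length.
- nut_b1: A whole peanut in its shell: tan, waisted, 27 mm long and 17 mm thick, rigid, 12 g; starts in the cup at point cup_b_mid, may be absent. Origin at its centre; x along its length.
- nut_b2: A whole peanut in its shell: tan, waisted, 27 mm long and 17 mm thick, rigid, 12 g; starts in the cup at point cup_b_mid, may be absent. Origin at its centre; x along its length.
- nut_b3: A whole peanut in its shell: tan, waisted, 27 mm long and 17 mm thick, rigid, 12 g; starts in the cup at point cup_b_mid, may be absent. Origin at its centre; x along its length.
- desk_clock: Small brass desk clock on a walnut foot, 35 x 80 x 87 mm; a bystander. Origin: centre of its underside.
- ink_bottle: Dark blue ink bottle with a black cap, 49 x 48 x 58 mm; a bystander. Origin: centre of its underside.
- stapler: Black desk stapler, 36 x 153 x 44 mm; a bystander. Origin: centre of its underside.
Not all that is in view belongs to the job. What is shaped like the part that bears cup_a_mid but yellow is not meant. What is shaped like the part that bears cup_d_mid but yellow is not meant.

How it is judged:
By the outcome, as a careful person would: the job done as asked, in the order asked, and still so for the second after the job is handed in, with the robot touching nothing.
Of cup_c, cup_d only 1 to 2 are there at a start; the rules pass over those that are not, and their reading is None.
Of nut_a1, nut_a2, nut_a3 only 2 to 3 are there at a start; the rules pass over those that are not, and their reading is None.
Of nut_b1, nut_b2, nut_b3 only 2 to 3 are there at a start; the rules pass over those that are not, and their reading is None.
At some moment in a run one of bowl may be knocked a few centimetres aside while the robot is not near it.
It also fails if it takes over 210 s, if anything falls off the work surface, if the arm or the gripper's body presses on something with over 40 N, if the wrist force passes 120 N, or if a joint passes its speed limit or range.

## Working session

There is one attempt and no reset: what is moved stays moved. The work goes in short steps, Python scripts to look and compute and a shell command to move; the robot and the scene stay as the last step left them, time stands still between calls to the robot, and variables do not carry over. Pictures are saved under pics/ and viewed, about 12 in all and at most 16, crops included, and the job is handed in when it is done.

```bash
ls; mkdir -p pics; cat > h.py <<'E'
import numpy as np, cv2
from station import get_obs, cams, workorder
from scipy.spatial.transform import Rotation as Rn
def save(n,im): cv2.imwrite(f'pics/{n}.png',im[...,::-1])
def pts(name,d,cal):
    v,u=np.indices(d.shape); P=np.stack([(u-cal['cx'])/cal['fx']*d,(v-cal['cy'])/cal['fy']*d,d],-1)
    V=np.array(cal['view']); return (P-V[:3,3])@V[:3,:3]
def ray(u,v,cal,z):
    V=np.array(cal['view']);R=V[:3,:3];c=-R.T@V[:3,3]
    r=R.T@np.array([(u-cal['cx'])/cal['fx'],(v-cal['cy'])/cal['fy'],1]); return c+r*(z-c[2])/r[2]
E
python3 - <<'E'
from h import *
o=get_obs(); print(o)
for n in ('scene','side','wrist'):
    c=cams.get_calibration(n); im,d=cams.camera(n); save(n+'0',im); np.savez(f'pics/{n}0.npz',im=im,d=d,cal=c)
    V=np.array(c['view']); print(n,c['fx'],(-V[:3,:3].T@V[:3,3]).round(3),V[2,:3].round(2))
R=Rn.from_euler('xyz',o['eef_rot']).as_matrix();print(R.round(3))
E
```

```text
pics
{'time_s': 0.0, 'qpos': array([ 1.22441554e+00,  3.00474456e-01,  1.52156368e+00, -5.05901404e-05,
        1.32070478e+00, -6.65608598e-02]), 'joint_vel': array([ 0.00066015, -0.00145475, -0.00021587,  0.00070619,  0.00048334,
        0.00011114]), 'tau': array([ 1.04233102e-03, -5.31808162e+01, -3.52736378e+01,  7.08569144e-02,
        2.43532076e-02, -1.02322247e-04]), 'ee_pos': array([0.15181406, 0.5283869 , 0.22389184]), 'eef_rot': array([-1.57076871e+00,  1.15097508e-03,  1.29098897e+00]), 'force': array([-0.10099058,  0.4250653 ,  0.63402711]), 'moment': array([0.0161361 , 0.01267934, 0.00488966]), 'grip_width': 0.09388636320946248}
scene 417.12045319805503 [-0.203 -1.052  0.678] [ 0.47  0.76 -0.45]
side 502.7388327243669 [ 0.496 -1.043  0.988] [-0.03  0.75 -0.66]
wrist 340.59005003032564 [0.088 0.546 0.385] [ 0.22 -0.06 -0.97]
[[ 0.276 -0.    -0.961]
 [ 0.961 -0.001  0.276]
 [-0.001 -1.     0.   ]]
```

View pics/scene0.png

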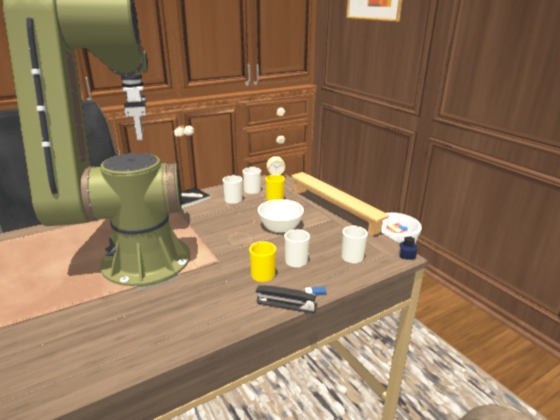

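View pics/side0.png

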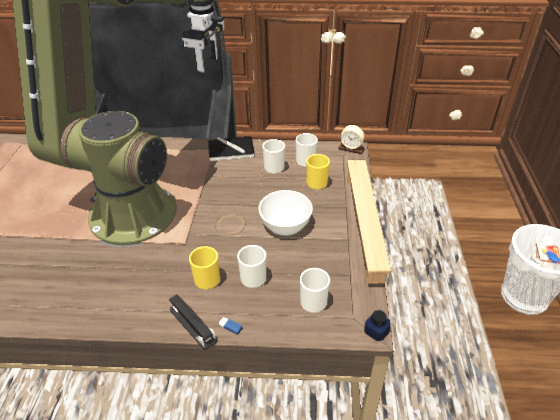

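Four white cups (side px (274,156), (306,150), (252,267), (314,290)), yellow at (317,171) and (205,268), bowl at (286,214), shelf at (368,217), ink bottle (377,324), stapler (192,320), clock (351,137).

```bash
cat >> h.py <<'E'
def blobs(n,im,d,cal,white=True,zlo=.01):
    """per blob: rim circle from points near the top (depth points), plus ray check"""
    hsv=cv2.cvtColor(im,cv2.COLOR_RGB2HSV); P=pts(n,d,cal)
    m=(hsv[...,1]<60)&(hsv[...,2]>90) if white else (hsv[...,0]>20)&(hsv[...,0]<34)&(hsv[...,1]>190)
    m&=(d>0)&(P[...,2]>zlo)&(P[...,2]<.25)&(P[...,0]>.2)&(P[...,0]<.85)&(abs(P[...,1])<.55)
    k,l,s,c=cv2.connectedComponentsWithStats(m.astype(np.uint8))
    out=[]
    for i in range(1,k):
        if s[i,4]<150: continue
        q=P[l==i]; zt=np.percentile(q[:,2],98); t=q[q[:,2]>zt-.006]
        (cx,cy),r=cv2.minEnclosingCircle(t[:,:2].astype(np.float32))
        print(n,'W' if white else 'Y',c[i].round(0),s[i,4],'top',zt.round(3),'circ',np.round([cx,cy,r],3))
E
python3 - <<'E'
from h import *
for n in ('scene','side'):
    f=np.load(f'pics/{n}0.npz',allow_pickle=True); cal=f['cal'].item(); im,d=f['im'],f['d']
    for w in (True,False): blobs(n,im,d,cal,w)
    P=pts(n,d,cal)
    hsv=cv2.cvtColor(im,cv2.COLOR_RGB2HSV)
    m=(P[...,2]>.06)&(P[...,2]<.08)&(P[...,0]>.55)&(P[...,0]<.9)&(hsv[...,1]>60)&(hsv[...,1]<190)&(hsv[...,2]>150)
    q=P[m]; print('shelf',m.sum(),np.percentile(q,[2,50,98],0).round(3).tolist(),cv2.minAreaRect((q[:,:2]*1000).astype(np.float32)))
    m=(hsv[...,2]<60)&(P[...,2]>.015)&(P[...,2]<.12)&(P[...,0]>.3)&(P[...,0]<.9)&(abs(P[...,1])<.5)
    k,l,s,c=cv2.connectedComponentsWithStats(m.astype(np.uint8))
    for i in range(1,k):
        if s[i,4]>80: print('dark',c[i],P[l==i].min(0).round(3),P[l==i].max(0).round(3))
f=np.load('pics/side0.npz'); im=f['im']
a=cv2.resize(im[125:190,235:375],None,fx=5.5,fy=4.5,interpolation=2); b=cv2.resize(im[235:315,190:345],None,fx=4.9,fy=3.7,interpolation=2)
save('crop1',np.vstack([cv2.resize(a,(770,290)),cv2.resize(b,(770,300))]))
E
```

```text
scene W [276. 165.] 196 top 0.085 circ [0.637 0.346 0.02 ]
scene W [252. 179.] 393 top 0.085 circ [0.492 0.275 0.037]
scene W [232. 188.] 438 top 0.085 circ [0.39  0.239 0.039]
scene W [287. 227.] 1793 top 0.084 circ [ 0.368 -0.222  0.037]
scene W [354. 242.] 731 top 0.084 circ [ 0.52  -0.29   0.037]
scene W [293. 296.] 475 top 0.044 circ [ 0.243 -0.368  0.063]
scene Y [274. 187.] 402 top 0.085 circ [0.527 0.163 0.036]
scene Y [262. 260.] 821 top 0.085 circ [ 0.251 -0.233  0.037]
shelf 1148 [[0.615, -0.243, 0.061], [0.656, -0.049, 0.069], [0.701, 1.42, 0.073]] ((633.5767822265625, 608.242919921875), (1695.70263671875, 320.1820373535156), 83.5106201171875)
side W [352. 136.] 360 top 0.089 circ [0.645 0.345 0.024]
side W [305. 147.] 517 top 0.088 circ [0.494 0.276 0.038]
side W [273. 154.] 617 top 0.087 circ [0.393 0.237 0.039]
side W [363. 215.] 750 top 0.075 circ [ 0.646 -0.039  0.205]
side W [285. 209.] 1416 top 0.063 circ [ 0.442 -0.02   0.077]
side W [252. 264.] 990 top 0.087 circ [ 0.371 -0.222  0.036]
side W [314. 288.] 1077 top 0.088 circ [ 0.522 -0.29   0.036]
shelf 1553 [[0.557, -0.243, 0.061], [0.673, -0.084, 0.071], [0.807, 1.43, 0.076]] ((631.2462158203125, 609.7740478515625), (1696.5006103515625, 343.07769775390625), 83.31501007080078)
dark [378.55555556 318.48148148] [ 0.65  -0.383  0.033] [ 0.686 -0.353  0.064]
dark [375.77419355 331.64516129] [ 0.639 -0.395  0.016] [ 0.695 -0.366  0.033]
```

View pics/crop1.png

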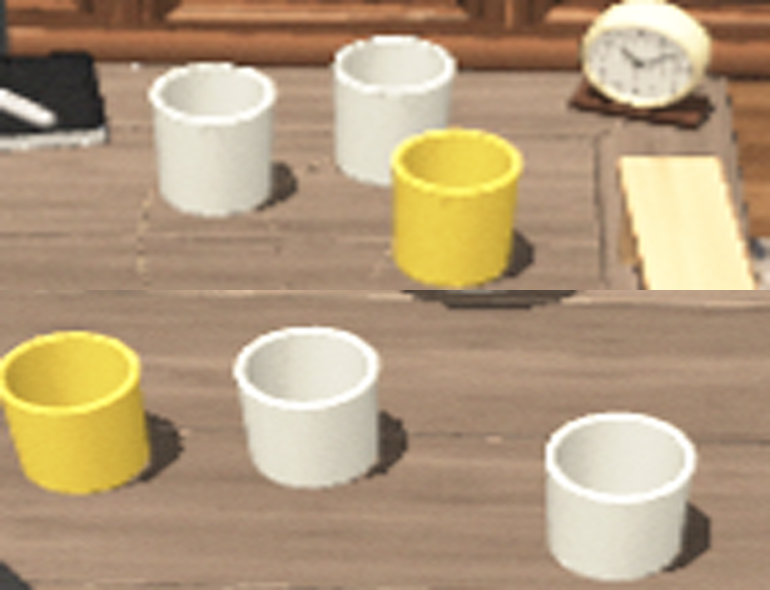

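```bash
python3 -m handwheel '[{"fingers":1,"x":-0.02,"y":-0.004,"z":-0.035,"spin":7},{"fingers":1,"x":-0.04,"y":-0.008,"z":-0.07,"spin":15},{"fingers":1,"x":-0.06,"y":-0.012,"z":-0.11,"spin":23},{"fingers":1,"x":-0.08,"y":-0.016,"z":-0.15,"spin":31},{"fingers":1,"x":-0.1,"y":-0.02,"z":-0.19,"spin":39},{"fingers":1,"x":-0.12,"y":-0.024,"z":-0.23,"spin":47},{"fingers":1,"x":-0.14,"y":-0.028,"z":-0.27,"spin":55},{"fingers":1,"x":-0.16,"y":-0.032,"z":-0.31,"spin":63},{"fingers":1,"x":-0.18,"y":-0.034,"z":-0.34,"spin":69},{"fingers":1,"x":-0.189,"y":-0.036,"z":-0.354,"spin":74}]'
cat >> h.py <<'E'
def to(x,y,z,yaw=None):
    o=get_obs(); R=Rn.from_euler('xyz',o['eef_rot']).as_matrix(); d=R.T@(np.array([x,y,z])-o['ee_pos'])
    print('t',o['time_s'],'pos',o['ee_pos'].round(4),'rpy',o['eef_rot'].round(3),'w',round(o['grip_width'],4),'shift xyz',d.round(4))
E
python3 - <<'E'
from h import *
to(.3915,.238,.15)
n='wrist';c=cams.get_calibration(n); im,d=cams.camera(n); save('wrist1',im); np.savez('pics/wrist1.npz',im=im,d=d,cal=c)
blobs(n,im,d,c)
n='side';c=cams.get_calibration(n)
f=np.load('pics/side0.npz',allow_pickle=True); im,d=f['im'],f['d'];P=pts(n,d,c);
m=(abs(P[...,2]-.072)<.008)&(P[...,0]>.57)&(P[...,0]<.78)&(abs(P[...,1]+.03)<.26)
k,l,s,cc=cv2.connectedComponentsWithStats(m.astype(np.uint8)); i=1+s[1:,4].argmax(); q=P[l==i]; print(cv2.minAreaRect((q[:,:2]*1000).astype(np.float32)), np.median(q[:,2]))
E
```

```text
time_s: 1.15
ee_pos: [0.4414, 0.2469, 0.2602]
eef_rot: [-1.571, 0.0, -0.007]
force: [0.6, -1.1, 0.4]
grip_width: 0.0938
t 1.15 pos [0.4414 0.2469 0.2602] rpy [-1.571  0.    -0.007] w 0.0938 shift xyz [-0.0498  0.1102 -0.0092]
wrist W [486.  88.] 1960 top 0.089 circ [0.642 0.347 0.024]
wrist W [106. 119.] 1213 top 0.028 circ [0.247 0.329 0.061]
wrist W [468. 107.] 578 top 0.068 circ [0.647 0.334 0.022]
wrist W [337. 170.] 2159 top 0.087 circ [0.494 0.276 0.035]
wrist W [230. 207.] 2489 top 0.087 circ [0.392 0.238 0.035]
wrist W [275. 369.] 1786 top 0.061 circ [ 0.44  -0.004  0.072]
((662.4356689453125, -24.407272338867188), (57.48113250732422, 442.3564758300781), 4.001853942871094) 0.07138916938651034
```

View pics/wrist1.png

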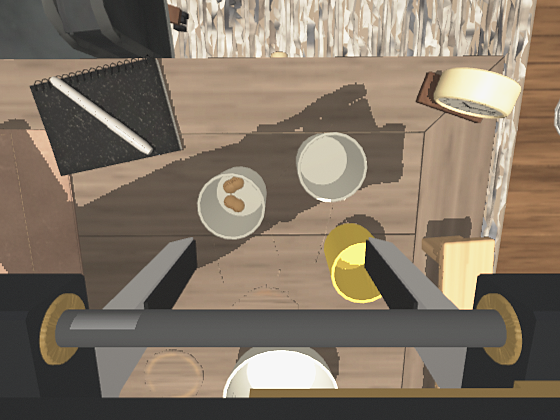

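P1 at px (232,205) holds two nuts. P2 (332,165) is empty, so I'll use it to test whether a low, light grip lets the cup swing over.

```bash
python3 -m handwheel '[{"fingers":1,"x":0.02,"z":0.01,"spin":-0.4},{"fingers":1,"x":0.035,"y":0.02,"z":0.02,"spin":-0.4},{"fingers":1,"x":0.0515,"y":0.05,"z":0.0285,"spin":-0.4},{"fingers":1,"x":0.0515,"y":0.09,"z":0.0285,"spin":-0.4},{"fingers":1,"x":0.0515,"y":0.13,"z":0.0285,"spin":-0.4},{"fingers":1,"x":0.0515,"y":0.17,"z":0.0285,"spin":-0.4},{"fingers":1,"x":0.0515,"y":0.2,"z":0.0285,"spin":-0.4},{"fingers":1,"x":0.0515,"y":0.225,"z":0.0285,"spin":-0.4},{"fingers":1,"x":0.0515,"y":0.234,"z":0.0285,"spin":-0.4},{"fingers":1,"x":0.0515,"y":0.234,"z":0.0285,"spin":-0.4}]'
python3 -m handwheel '[{"fingers":0.4},{"fingers":0.3},{"fingers":0.2},{"fingers":0.2},{"fingers":0.2},{"fingers":0.2},{"fingers":0.2},{"fingers":0.2},{"fingers":0.2},{"fingers":0.2}]' 15
python3 -m handwheel '[{"fingers":0.2,"y":-0.01},{"fingers":0.2,"y":-0.03},{"fingers":0.2,"y":-0.06},{"fingers":0.2,"y":-0.09},{"fingers":0.2,"y":-0.12},{"fingers":0.2,"y":-0.14},{"fingers":0.2,"y":-0.15},{"fingers":0.2,"y":-0.15},{"fingers":0.2,"y":-0.15},{"fingers":0.2,"y":-0.15}]'
python3 -c "
from h import *
to(.493,.2755,.18)"
```

```text
t 1.2 pos [0.4421 0.2464 0.2605] rpy [-1.571 -0.    -0.013] w 0.0942 shift xyz [0.0505 0.0805 0.0298]validation failed for argument at $[0]...
validation failed for argument at $[0]...
validation failed for argument at $[0]...
```

```bash
python3 -m handwheel '[{"fingers":1,"x":0.02,"y":0,"z":0.01,"spin":0},{"fingers":1,"x":0.035,"y":0.02,"z":0.02,"spin":0},{"fingers":1,"x":0.051,"y":0.05,"z":0.029,"spin":0},{"fingers":1,"x":0.051,"y":0.09,"z":0.029,"spin":0},{"fingers":1,"x":0.051,"y":0.13,"z":0.029,"spin":0},{"fingers":1,"x":0.051,"y":0.17,"z":0.029,"spin":0},{"fingers":1,"x":0.051,"y":0.2,"z":0.029,"spin":0},{"fingers":1,"x":0.051,"y":0.225,"z":0.029,"spin":0},{"fingers":1,"x":0.051,"y":0.234,"z":0.029,"spin":0},{"fingers":1,"x":0.051,"y":0.234,"z":0.029,"spin":0}]'
python3 -m handwheel '[{"fingers":0.4,"x":0,"y":0,"z":0,"spin":0},{"fingers":0.2,"x":0,"y":0,"z":0,"spin":0},{"fingers":0.2,"x":0,"y":0,"z":0,"spin":0},{"fingers":0.2,"x":0,"y":0,"z":0,"spin":0},{"fingers":0.2,"x":0,"y":0,"z":0,"spin":0},{"fingers":0.2,"x":0,"y":0,"z":0,"spin":0},{"fingers":0.2,"x":0,"y":0,"z":0,"spin":0},{"fingers":0.2,"x":0,"y":0,"z":0,"spin":0},{"fingers":0.2,"x":0,"y":0,"z":0,"spin":0},{"fingers":0.2,"x":0,"y":0,"z":0,"spin":0}]' 15
python3 -m handwheel '[{"fingers":0.2,"x":0,"y":-0.01,"z":0,"spin":0},{"fingers":0.2,"x":0,"y":-0.03,"z":0,"spin":0},{"fingers":0.2,"x":0,"y":-0.06,"z":0,"spin":0},{"fingers":0.2,"x":0,"y":-0.09,"z":0,"spin":0},{"fingers":0.2,"x":0,"y":-0.12,"z":0,"spin":0},{"fingers":0.2,"x":0,"y":-0.14,"z":0,"spin":0},{"fingers":0.2,"x":0,"y":-0.15,"z":0,"spin":0},{"fingers":0.2,"x":0,"y":-0.15,"z":0,"spin":0},{"fingers":0.2,"x":0,"y":-0.15,"z":0,"spin":0},{"fingers":0.2,"x":0,"y":-0.15,"z":0,"spin":0}]'
python3 -c "
from h import *
to(.493,.2755,.18)"
```

```text
time_s: 2.2
ee_pos: [0.4903, 0.2782, 0.0257]
eef_rot: [-1.572, 0.002, 0.0]
force: [-0.5, 0.3, 0.3]
grip_width: 0.0939
time_s: 3.2
ee_pos: [0.4914, 0.2784, 0.0272]
eef_rot: [-1.57, -0.001, -0.001]
force: [1.4, 0.5, 5.8]
grip_width: 0.0667
time_s: 4.2
ee_pos: [0.4905, 0.2779, 0.1751]
eef_rot: [-1.572, 0.002, -0.001]
force: [1.3, -0.5, -1.5]
grip_width: 0.0667
t 4.2 pos [0.4905 0.2779 0.1751] rpy [-1.572e+00  2.000e-03 -1.000e-03] w 0.0667 shift xyz [ 0.0025 -0.0049 -0.0024]
```

```bash
python3 -m handwheel '[{"fingers":0.2,"x":0,"y":0,"z":0,"spin":0},{"fingers":0.2,"x":0,"y":0,"z":0,"spin":0},{"fingers":0.2,"x":0,"y":0,"z":0.04,"spin":0},{"fingers":0.2,"x":0,"y":0,"z":0.04,"spin":0},{"fingers":0.2,"x":0,"y":0,"z":0.04,"spin":0},{"fingers":0.2,"x":0,"y":0,"z":0.04,"spin":0},{"fingers":0.2,"x":0,"y":0,"z":0.04,"spin":0},{"fingers":0.2,"x":0,"y":0,"z":0.04,"spin":0},{"fingers":0.2,"x":0,"y":0,"z":0.04,"spin":0},{"fingers":0.2,"x":0,"y":0,"z":0.04,"spin":0}]' 3
python3 - <<'E'
from h import *
im,d=cams.camera('wrist'); im2,d2=cams.camera('side'); save('w2',np.hstack([cv2.resize(im,(450,338)),cv2.resize(im2[60:200,220:360],(338,338))]))
E
```

```text
time_s: 5.2
ee_pos: [0.491, 0.318, 0.1765]
eef_rot: [-1.571, -0.0, -0.001]
force: [-0.2, 1.0, -1.2]
grip_width: 0.0667
```

View pics/w2.png

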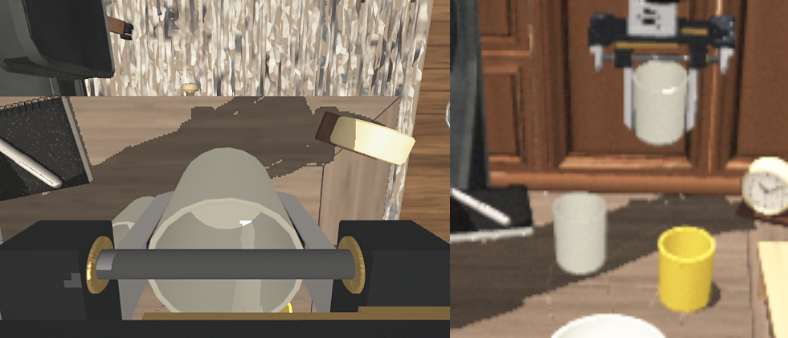

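```bash
cat >> h.py <<'E'
def prof(tag=''):
    o=get_obs(); t=o['ee_pos']; c=cams.get_calibration('wrist'); im,d=cams.camera('wrist'); P=pts('wrist',d,c)-t
    m=(d>0)&(abs(P[...,0])<.012)&(np.hypot(P[...,1],P[...,2])<.1)&(cv2.cvtColor(im,cv2.COLOR_RGB2HSV)[...,1]<60)
    q=P[m]; print(tag,'y,z rel TCP by row:',[tuple((q[np.abs(q[:,1]-y)<.004][:,2].round(3)[[0,-1]]) if (np.abs(q[:,1]-y)<.004).any() else () for y in np.arange(-.08,.081,.01)])
    return im
E
M='{"fingers":0.2,"x":0,"y":0,"z":'
python3 - <<'E'
from h import *
prof('before')
E
python3 -m handwheel '[{"fingers":0.2,"x":0,"y":0,"z":-0.05,"spin":0},{"fingers":0.2,"x":0,"y":0,"z":-0.1,"spin":0},{"fingers":0.2,"x":0,"y":0,"z":-0.1,"spin":0},{"fingers":0.2,"x":0,"y":0,"z":-0.05,"spin":0},{"fingers":0.2,"x":0,"y":0,"z":0,"spin":0},{"fingers":0.2,"x":0,"y":0,"z":0,"spin":0},{"fingers":0.2,"x":0,"y":0,"z":0,"spin":0},{"fingers":0.2,"x":0,"y":0,"z":0,"spin":0},{"fingers":0.2,"x":0,"y":0,"z":0,"spin":0},{"fingers":0.2,"x":0,"y":0,"z":0,"spin":0}]' 3
python3 - <<'E'
from h import *
im=prof('after')
im2,d2=cams.camera('side'); save('w3',np.hstack([cv2.resize(im,(450,338)),cv2.resize(im2[60:200,220:360],(338,338))]))
E
```

```text
time_s: 6.3
ee_pos: [0.4912, 0.3174, 0.1766]
eef_rot: [-1.571, -0.0, -0.002]
force: [-0.6, -0.7, -1.7]
grip_width: 0.0674Traceback (most recent call last):
  File "<stdin>", line 1, in <module>
  File "h.py", line 29
    q=P[m]; print(tag,'y,z rel TCP by row:',[tuple((q[np.abs(q[:,1]-y)<.004][:,2].round(3)[[0,-1]]) if (np.abs(q[:,1]-y)<.004).any() else () for y in np.arange(-.08,.081,.01)])
                                                                                                                                                                              ^
SyntaxError: closing parenthesis ']' does not match opening parenthesis '('
Traceback (most recent call last):
  File "h.py", line 29
    q=P[m]; print(tag,'y,z rel TCP by row:',[tuple((q[np.abs(q[:,1]-y)<.004][:,2].round(3)[[0,-1]]) if (np.abs(q[:,1]-y)<.004).any() else () for y in np.arange(-.08,.081,.01)])
                                                                                                                                                                              ^
SyntaxError: closing parenthesis ']' does not match opening parenthesis '('
```

```bash
python3 - <<'E'
s=open('h.py').read().split('def prof')[0]+'''def prof(tag=''):
    o=get_obs(); t=o['ee_pos']; c=cams.get_calibration('wrist'); im,d=cams.camera('wrist'); P=pts('wrist',d,c)-t
    m=(d>0)&(abs(P[...,0])<.012)&(np.hypot(P[...,1],P[...,2])<.1)&(cv2.cvtColor(im,cv2.COLOR_RGB2HSV)[...,1]<60)
    q=P[m]
    for y in range(-80,81,10):
        z=q[abs(q[:,1]*1000-y)<5,2]
        if len(z)>3: print(tag,y,(np.percentile(z,[2,50,98])*1000).round(0))
    return im
'''
open('h.py','w').write(s)
E
python3 - <<'E'
from h import *
im=prof('after')
im2,d2=cams.camera('side'); save('w3',np.hstack([cv2.resize(im,(450,338)),cv2.resize(im2[60:200,220:360],(338,338))]))
E
```

```text
after -40 [-30.  18.  31.]
after -30 [-32.  35.  48.]
after -20 [-34. -32. -31.]
after -10 [-36. -34. -33.]
after 0 [-38. -36. -35.]
after 10 [-39. -37. -36.]
after 20 [-24.  97.  97.]
after 30 [18. 94. 97.]
```

View pics/w3.png

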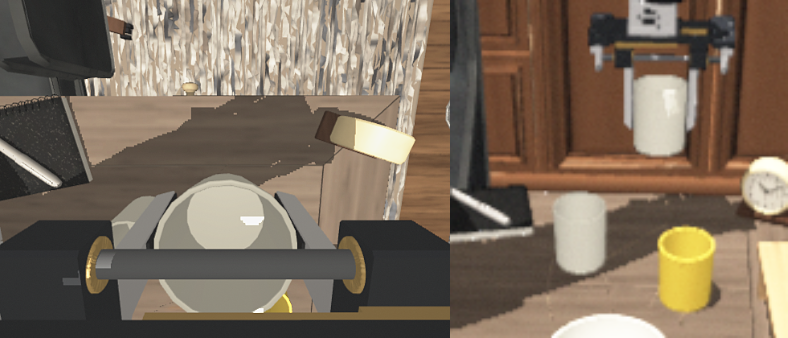

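Low gravity swing doesn't work (friction holds at 3 N; the cup slipped down to a mid-height grip). Instead I'll tilt it controllably by rolling the foot about the shelf's +y end edge, practising with this empty cup.

```bash
python3 -m handwheel '[{"fingers":0.2,"x":0.02,"y":0,"z":-0.01,"spin":0},{"fingers":0.2,"x":0.05,"y":0,"z":-0.025,"spin":0},{"fingers":0.2,"x":0.08,"y":0,"z":-0.04,"spin":0},{"fingers":0.2,"x":0.11,"y":0,"z":-0.055,"spin":0},{"fingers":0.2,"x":0.14,"y":0.01,"z":-0.065,"spin":0},{"fingers":0.2,"x":0.156,"y":0.03,"z":-0.072,"spin":0},{"fingers":0.2,"x":0.156,"y":0.055,"z":-0.072,"spin":0},{"fingers":0.2,"x":0.156,"y":0.07,"z":-0.072,"spin":0},{"fingers":0.2,"x":0.156,"y":0.078,"z":-0.072,"spin":0},{"fingers":0.2,"x":0.156,"y":0.078,"z":-0.072,"spin":0}]' 6
python3 - <<'E'
from h import *
im=prof('pre')
to(.647,.228,.0985)
E
python3 -m handwheel '[{"fingers":0.2,"x":0,"y":0,"z":-0.01,"spin":0},{"fingers":0.2,"x":0,"y":0,"z":-0.018,"spin":0},{"fingers":0.2,"x":0,"y":-0.005,"z":-0.024,"spin":0},{"fingers":0.2,"x":0,"y":-0.009,"z":-0.03,"spin":0},{"fingers":0.2,"x":0,"y":-0.012,"z":-0.037,"spin":0},{"fingers":0.2,"x":0,"y":-0.0145,"z":-0.044,"spin":0},{"fingers":0.2,"x":0,"y":-0.0145,"z":-0.051,"spin":0},{"fingers":0.2,"x":0,"y":-0.0145,"z":-0.058,"spin":0},{"fingers":0.2,"x":0,"y":-0.012,"z":-0.065,"spin":0},{"fingers":0.2,"x":0,"y":-0.009,"z":-0.072,"spin":0}]'
python3 - <<'E'
from h import *
im=prof('post');to(.647,.228,.0985)
im2,d2=cams.camera('side'); save('w4',np.hstack([cv2.resize(im,(450,338)),cv2.resize(im2[80:220,270:410],(338,338))]))
E
```

```text
time_s: 7.4
ee_pos: [0.6465, 0.2462, 0.0979]
eef_rot: [-1.571, 0.001, -0.0]
force: [0.6, 0.2, -1.1]
grip_width: 0.0671
pre -40 [-30.  17.  31.]
pre -30 [-32.  34.  48.]
pre -20 [-34. -33. -31.]
pre -10 [-36. -34. -33.]
pre 0 [-39. -36. -35.]
pre 10 [-98. -38. -36.]
pre 20 [-82.  97.  97.]
pre 30 [16. 94. 97.]
pre 80 [-53. -16. -13.]
t 7.45 pos [0.6469 0.2464 0.0991] rpy [-1.571 -0.    -0.   ] w 0.0668 shift xyz [ 0.0001  0.0006 -0.0184]
time_s: 8.45
ee_pos: [0.6476, 0.1737, 0.1086]
eef_rot: [-1.57, -0.003, -0.001]
force: [0.1, 0.5, 8.5]
grip_width: 0.0668
post -30 [33. 40. 43.]
post -20 [ 5. 13. 40.]
post -10 [-21.  -5.  10.]
post 0 [-32. -25. -18.]
post 20 [95. 97. 97.]
post 30 [55. 93. 97.]
post 40 [23. 43. 58.]
post 50 [-10.  10.  25.]
post 60 [-17. -13.  -7.]
t 8.5 pos [0.6476 0.1727 0.1081] rpy [-1.571e+00 -2.000e-03 -1.000e-03] w 0.067 shift xyz [-0.0007  0.0097  0.0553]
```

View pics/w4.png

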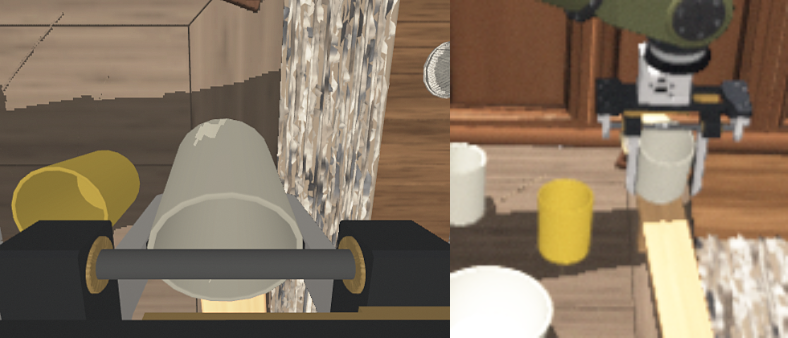

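The foot slid and the cup ended tilted only about 22° (my lever was too short). I'll set it upright on the board, then regrip near the rim, where the foot lever is ~50 mm.

```bash
python3 -m handwheel '[{"fingers":0.2,"x":0,"y":-0.006,"z":0,"spin":0},{"fingers":0.2,"x":0,"y":-0.006,"z":-0.015,"spin":0},{"fingers":0.2,"x":0.001,"y":-0.006,"z":-0.03,"spin":0},{"fingers":0.2,"x":0.003,"y":-0.006,"z":-0.045,"spin":0},{"fingers":0.2,"x":0.003,"y":-0.003,"z":-0.045,"spin":0},{"fingers":0.2,"x":0.003,"y":0,"z":-0.045,"spin":0},{"fingers":0.6,"x":0.003,"y":0,"z":-0.045,"spin":0},{"fingers":1,"x":0.003,"y":0,"z":-0.045,"spin":0},{"fingers":1,"x":0.003,"y":0,"z":-0.045,"spin":0},{"fingers":1,"x":0.003,"y":0,"z":-0.045,"spin":0}]' 6
python3 -m handwheel '[{"fingers":1,"x":0,"y":-0.005,"z":0,"spin":0},{"fingers":1,"x":0,"y":-0.015,"z":0,"spin":0},{"fingers":1,"x":0,"y":-0.022,"z":0,"spin":0},{"fingers":1,"x":0,"y":-0.022,"z":0,"spin":0},{"fingers":1,"x":0,"y":-0.022,"z":0,"spin":0},{"fingers":1,"x":0,"y":-0.022,"z":0,"spin":0},{"fingers":1,"x":0,"y":-0.022,"z":0,"spin":0},{"fingers":1,"x":0,"y":-0.022,"z":0,"spin":0},{"fingers":1,"x":0,"y":-0.022,"z":0,"spin":0},{"fingers":1,"x":0,"y":-0.022,"z":0,"spin":0}]'
python3 - <<'E'
from h import *
im=prof('post');to(.651,.14,.131)
n='side';c=cams.get_calibration(n);im2,d2=cams.camera(n); save('w5',np.hstack([cv2.resize(im,(450,338)),cv2.resize(im2[80:220,270:410],(338,338))]));blobs(n,im2,d2,c)
E
```

```text
time_s: 9.55
ee_pos: [0.6498, 0.1294, 0.1074]
eef_rot: [-1.571, 0.0, -0.0]
force: [0.2, -0.2, 0.5]
grip_width: 0.0933
time_s: 10.55
ee_pos: [0.6498, 0.1291, 0.1294]
eef_rot: [-1.571, 0.0, -0.001]
force: [0.1, -0.9, 0.6]
grip_width: 0.0942
post -10 [-51.   3.  27.]
post 0 [-55. -53. -16.]
post 10 [-55. -54. -52.]
post 20 [-54.  96.  97.]
post 30 [-54.  94.  97.]
post 40 [-55. -53. -52.]
post 50 [-54.  26.  28.]
post 60 [-40.  25.  28.]
t 10.6 pos [0.6498 0.1291 0.1294] rpy [-1.571e+00  0.000e+00 -1.000e-03] w 0.0937 shift xyz [ 0.0011 -0.0016  0.0109]
side W [359. 151.] 1163 top 0.226 circ [0.651 0.104 0.046]
side W [273. 154.] 620 top 0.088 circ [0.394 0.237 0.04 ]
side W [364. 220.] 760 top 0.075 circ [ 0.649 -0.075  0.167]
side W [285. 209.] 1424 top 0.063 circ [ 0.44  -0.019  0.076]
side W [252. 264.] 986 top 0.087 circ [ 0.371 -0.222  0.036]
side W [314. 288.] 1075 top 0.088 circ [ 0.523 -0.29   0.036]
```

View pics/w5.png

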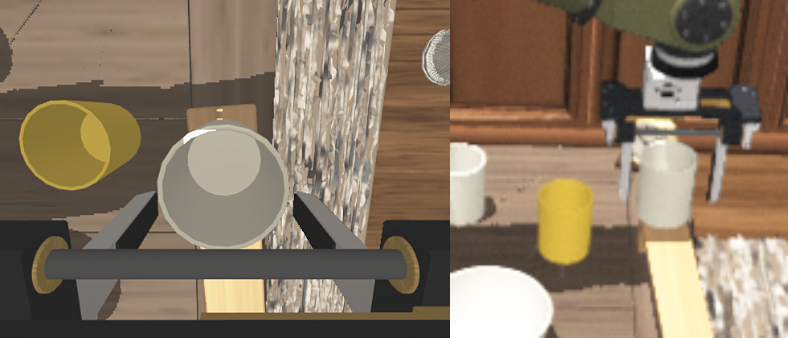

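```bash
python3 -m handwheel '[{"fingers":1,"x":0,"y":0,"z":0.012,"spin":0},{"fingers":1,"x":0,"y":0,"z":0.025,"spin":0},{"fingers":0.5,"x":0,"y":0,"z":0.025,"spin":0},{"fingers":0.2,"x":0,"y":0,"z":0.025,"spin":0},{"fingers":0.2,"x":0,"y":0,"z":0.025,"spin":0},{"fingers":0.2,"x":0,"y":0,"z":0.025,"spin":0},{"fingers":0.2,"x":0,"y":0,"z":0.025,"spin":0},{"fingers":0.2,"x":0,"y":0,"z":0.025,"spin":0},{"fingers":0.2,"x":0,"y":-0.01,"z":0.025,"spin":0},{"fingers":0.2,"x":0,"y":-0.02,"z":0.025,"spin":0}]' 5
python3 -m handwheel '[{"fingers":0.2,"x":0,"y":0,"z":0.015,"spin":0},{"fingers":0.2,"x":0,"y":0,"z":0.04,"spin":0},{"fingers":0.2,"x":-0.001,"y":0,"z":0.07,"spin":0},{"fingers":0.2,"x":-0.002,"y":0,"z":0.086,"spin":0},{"fingers":0.2,"x":-0.002,"y":0.01,"z":0.086,"spin":0},{"fingers":0.2,"x":-0.002,"y":0.02,"z":0.086,"spin":0},{"fingers":0.2,"x":-0.002,"y":0.03,"z":0.086,"spin":0},{"fingers":0.2,"x":-0.002,"y":0.03,"z":0.086,"spin":0},{"fingers":0.2,"x":-0.002,"y":0.03,"z":0.086,"spin":0},{"fingers":0.2,"x":-0.002,"y":0.03,"z":0.086,"spin":0}]'
python3 -c "
from h import *
prof('pre');to(.647,.240,.1185)"
python3 -m handwheel '[{"fingers":0.2,"x":0,"y":0,"z":-0.007,"spin":0},{"fingers":0.2,"x":0,"y":0,"z":-0.012,"spin":0},{"fingers":0.2,"x":0,"y":-0.003,"z":-0.017,"spin":0},{"fingers":0.2,"x":0,"y":-0.006,"z":-0.022,"spin":0},{"fingers":0.2,"x":0,"y":-0.008,"z":-0.027,"spin":0},{"fingers":0.2,"x":0,"y":-0.01,"z":-0.032,"spin":0},{"fingers":0.2,"x":0,"y":-0.011,"z":-0.038,"spin":0},{"fingers":0.2,"x":0,"y":-0.011,"z":-0.044,"spin":0},{"fingers":0.2,"x":0,"y":-0.011,"z":-0.05,"spin":0},{"fingers":0.2,"x":0,"y":-0.011,"z":-0.05,"spin":0}]'
python3 -c "
from h import *
prof('mid');to(.647,.240,.1185)"
python3 -m handwheel '[{"fingers":0.2,"x":0,"y":0,"z":-0.005,"spin":0},{"fingers":0.2,"x":0,"y":0.001,"z":-0.01,"spin":0},{"fingers":0.2,"x":0,"y":0.003,"z":-0.015,"spin":0},{"fingers":0.2,"x":0,"y":0.005,"z":-0.02,"spin":0},{"fingers":0.2,"x":0,"y":0.008,"z":-0.025,"spin":0},{"fingers":0.2,"x":0,"y":0.011,"z":-0.03,"spin":0},{"fingers":0.2,"x":0,"y":0.014,"z":-0.033,"spin":0},{"fingers":0.2,"x":0,"y":0.018,"z":-0.037,"spin":0},{"fingers":0.2,"x":0,"y":0.021,"z":-0.039,"spin":0},{"fingers":0.2,"x":0,"y":0.023,"z":-0.041,"spin":0}]'
python3 - <<'E'
from h import *
im=prof('post');to(.651,.14,.131)
n='side';c=cams.get_calibration(n);im2,d2=cams.camera(n); save('w6',np.hstack([cv2.resize(im,(450,338)),cv2.resize(im2[80:220,270:410],(338,338))]))
E
```

```text
time_s: 11.65
ee_pos: [0.6499, 0.154, 0.1502]
eef_rot: [-1.571, 0.0, -0.001]
force: [0.5, 0.5, -0.9]
grip_width: 0.067
time_s: 12.65
ee_pos: [0.6483, 0.2397, 0.12]
eef_rot: [-1.571, -0.001, -0.001]
force: [-0.4, 0.6, -1.1]
grip_width: 0.0672
pre -40 [24. 25. 26.]
pre -30 [-55. -23.  26.]
pre -20 [-55. -54. -53.]
pre -10 [-55. -54. -52.]
pre 0 [-55. -53. -52.]
pre 10 [-55. -53. -52.]
pre 20 [95. 97. 97.]
pre 30 [-47.  91.  96.]
t 12.7 pos [0.6482 0.2398 0.12  ] rpy [-1.571e+00 -1.000e-03 -1.000e-03] w 0.0671 shift xyz [-0.0012  0.0015  0.0002]
time_s: 13.7
ee_pos: [0.648, 0.1892, 0.1305]
eef_rot: [-1.571, -0.0, -0.001]
force: [-0.0, 0.7, -0.7]
grip_width: 0.0673
mid -20 [-15.  -6.   2.]
mid -10 [-32. -22. -13.]
mid 0 [-40. -35. -30.]
mid 20 [75. 97. 97.]
mid 30 [26. 41. 96.]
mid 40 [ 5. 17. 27.]
mid 50 [-15.  -3.   7.]
mid 60 [-34. -23. -14.]
t 13.75 pos [0.6479 0.1896 0.1304] rpy [-1.571e+00  0.000e+00 -1.000e-03] w 0.0668 shift xyz [-0.001   0.0119  0.0504]
time_s: 14.75
ee_pos: [0.6478, 0.1489, 0.1071]
eef_rot: [-1.571, 0.0, -0.001]
force: [-0.2, 0.0, 2.0]
grip_width: 0.0672
post -30 [-38. -36. -36.]
post -20 [-4. -3. -2.]
post 10 [52. 54. 56.]
post 20 [48. 53. 97.]
post 30 [42. 48. 96.]
post 40 [37. 40. 44.]
post 50 [31. 35. 38.]
post 60 [26. 30. 33.]
post 70 [21. 24. 28.]
post 80 [15. 19. 22.]
t 14.8 pos [0.6478 0.1486 0.1069] rpy [-1.571e+00  1.000e-03 -1.000e-03] w 0.067 shift xyz [ 0.0032 -0.0241 -0.0086]
```

View pics/w6.png

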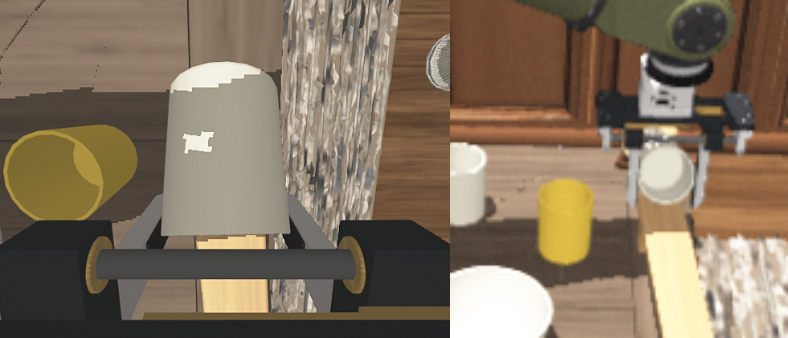

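Rim-side grip works much better (cup now ~60° tilted). A grip by the fingertips right at the rim should let it swing freely and right itself by gravity. I'll lay this cup on the desk, regrip it at the rim and test that.

```bash
python3 -m handwheel '[{"fingers":0.2,"x":0,"y":-0.02,"z":0,"spin":0},{"fingers":0.2,"x":0,"y":-0.04,"z":0.01,"spin":0},{"fingers":0.2,"x":-0.02,"y":-0.055,"z":0.03,"spin":0},{"fingers":0.2,"x":-0.05,"y":-0.055,"z":0.05,"spin":0},{"fingers":0.2,"x":-0.08,"y":-0.055,"z":0.07,"spin":0},{"fingers":0.2,"x":-0.11,"y":-0.055,"z":0.085,"spin":0},{"fingers":0.2,"x":-0.135,"y":-0.055,"z":0.1,"spin":0},{"fingers":0.2,"x":-0.148,"y":-0.055,"z":0.1,"spin":0},{"fingers":0.2,"x":-0.148,"y":-0.055,"z":0.1,"spin":0},{"fingers":0.2,"x":-0.148,"y":-0.055,"z":0.1,"spin":0}]' 6
python3 -m handwheel '[{"fingers":0.2,"x":0,"y":0.03,"z":0,"spin":0},{"fingers":0.2,"x":0,"y":0.06,"z":0,"spin":0},{"fingers":0.2,"x":0,"y":0.08,"z":0,"spin":0},{"fingers":0.2,"x":0,"y":0.095,"z":0,"spin":0},{"fingers":0.2,"x":0,"y":0.108,"z":0,"spin":0},{"fingers":0.2,"x":0,"y":0.12,"z":0,"spin":0},{"fingers":0.2,"x":0,"y":0.13,"z":0,"spin":0},{"fingers":0.2,"x":0,"y":0.135,"z":0,"spin":0},{"fingers":0.2,"x":0,"y":0.135,"z":0,"spin":0},{"fingers":0.2,"x":0,"y":0.135,"z":0,"spin":0}]' 4
python3 -c "
from h import *
prof('low');to(.5,.25,.025)"
python3 -m handwheel '[{"fingers":0.5,"x":0,"y":0,"z":0,"spin":0},{"fingers":1,"x":0,"y":0,"z":0,"spin":0},{"fingers":1,"x":0,"y":0,"z":0,"spin":0},{"fingers":1,"x":0,"y":0,"z":0,"spin":0},{"fingers":1,"x":0,"y":-0.005,"z":0,"spin":0},{"fingers":1,"x":0,"y":-0.015,"z":0,"spin":0},{"fingers":1,"x":0,"y":-0.02,"z":0,"spin":0},{"fingers":1,"x":0,"y":-0.02,"z":0,"spin":0},{"fingers":1,"x":0,"y":-0.02,"z":0,"spin":0},{"fingers":1,"x":0,"y":-0.02,"z":0,"spin":0}]' 4
python3 - <<'E'
from h import *
im=prof('open');to(.5,.25,.025)
n='side';im2,d2=cams.camera(n); save('w7',np.hstack([cv2.resize(im,(450,338)),cv2.resize(im2[80:220,220:360],(338,338))]))
E
```

```text
time_s: 15.85
ee_pos: [0.5003, 0.2492, 0.1626]
eef_rot: [-1.571, -0.0, -0.0]
force: [-0.3, 0.2, -1.0]
grip_width: 0.0669
time_s: 16.85
ee_pos: [0.5002, 0.2491, 0.0276]
eef_rot: [-1.571, -0.0, -0.001]
force: [-0.3, -0.1, -1.5]
grip_width: 0.0664
low -20 [12. 49. 58.]
low -10 [-21.  -4.  16.]
low 0 [-20. -19. -17.]
low 10 [-19. -18. -16.]
low 20 [95. 97. 97.]
low 30 [92. 95. 97.]
low 40 [30. 58. 68.]
low 50 [-14.  13.  36.]
low 60 [-35. -27. -25.]
low 70 [-28. -26. -26.]
low 80 [-27. -26. -26.]
t 16.9 pos [0.5001 0.2491 0.0276] rpy [-1.571e+00 -0.000e+00 -1.000e-03] w 0.0662 shift xyz [-0.0001  0.0026  0.0009]
time_s: 17.9
ee_pos: [0.4998, 0.2491, 0.0472]
eef_rot: [-1.571, 0.0, -0.001]
force: [-0.7, -0.5, 0.3]
grip_width: 0.0942
open -80 [-48. -47. -46.]
open -20 [-41.  -8.  39.]
open -10 [-43. -41. -20.]
open 0 [-43. -41. -40.]
open 10 [-43. -41. -40.]
open 20 [-42.  96.  97.]
open 30 [-42.  95.  97.]
open 40 [-42.  31.  40.]
open 50 [-47.  26.  39.]
open 60 [-53. -47. -45.]
open 70 [-47. -46. -45.]
open 80 [-47. -47. -46.]
t 17.95 pos [0.4998 0.2491 0.0472] rpy [-1.571e+00  0.000e+00 -1.000e-03] w 0.094 shift xyz [0.0002 0.0222 0.0009]
```

View pics/w7.png

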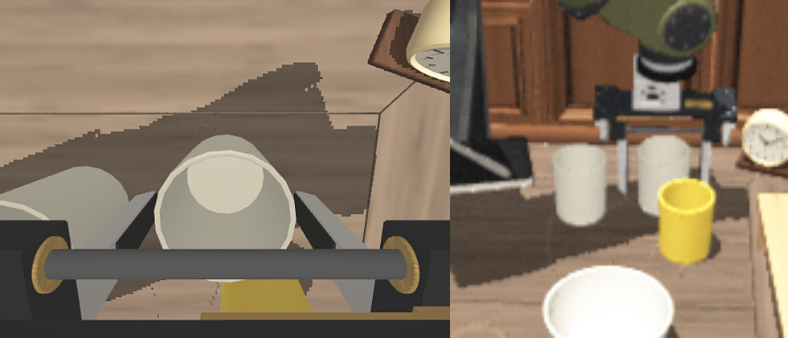

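Better than expected: it righted itself and stands at (0.50, 0.266). Now rim-tip grip and a rehearsal of the rim-tilt over the bowl with this empty cup.

```bash
python3 -m handwheel '[{"fingers":1,"x":0,"y":-0.03,"z":0,"spin":0},{"fingers":1,"x":0,"y":-0.047,"z":0.01,"spin":0},{"fingers":1,"x":0,"y":-0.047,"z":0.017,"spin":0},{"fingers":0.5,"x":0,"y":-0.047,"z":0.017,"spin":0},{"fingers":0.2,"x":0,"y":-0.047,"z":0.017,"spin":0},{"fingers":0.2,"x":0,"y":-0.047,"z":0.017,"spin":0},{"fingers":0.2,"x":0,"y":-0.047,"z":0.017,"spin":0},{"fingers":0.2,"x":0,"y":-0.047,"z":0.017,"spin":0},{"fingers":0.2,"x":0,"y":-0.047,"z":0.017,"spin":0},{"fingers":0.2,"x":0,"y":-0.047,"z":0.017,"spin":0}]' 5
python3 -m handwheel '[{"fingers":0.2,"x":0,"y":-0.01,"z":0,"spin":0},{"fingers":0.2,"x":0,"y":-0.03,"z":0,"spin":0},{"fingers":0.2,"x":0,"y":-0.06,"z":0,"spin":0},{"fingers":0.2,"x":0,"y":-0.09,"z":0,"spin":0},{"fingers":0.2,"x":0,"y":-0.11,"z":0,"spin":0},{"fingers":0.2,"x":0,"y":-0.12,"z":0,"spin":0},{"fingers":0.2,"x":0,"y":-0.12,"z":0,"spin":0},{"fingers":0.2,"x":0,"y":-0.12,"z":0,"spin":0},{"fingers":0.2,"x":0,"y":-0.12,"z":0,"spin":0},{"fingers":0.2,"x":0,"y":-0.12,"z":0,"spin":0}]'
python3 - <<'E'
from h import *
im=prof('lift');to(.441,.1,.214)
n='side';c=cams.get_calibration(n);im2,d2=cams.camera(n); blobs(n,im2,d2,c)
# bowl rim from pixels: outer contour of white bowl -> rays at rim height
hsv=cv2.cvtColor(im2,cv2.COLOR_RGB2HSV);P=pts(n,d2,c)
for nn in ('side','scene'):
    c=cams.get_calibration(nn);im2,d2=cams.camera(nn);P=pts(nn,d2,c);hsv=cv2.cvtColor(im2,cv2.COLOR_RGB2HSV)
    m=(hsv[...,1]<60)&(hsv[...,2]>90)&(abs(P[...,2]-.0585)<.006)&(np.hypot(P[...,0]-.441,P[...,1]+.015)<.1)
    q=P[m][:,:2]; A=np.c_[2*q,np.ones(len(q))]; s=np.linalg.lstsq(A,(q**2).sum(1),rcond=None)[0]; print(nn,len(q),s[:2],np.sqrt(s[2]+s[:2]@s[:2]),np.percentile(q,[0.5,99.5],0),P[m][:,2].max())
E
```

```text
time_s: 19.0
ee_pos: [0.4999, 0.2661, 0.0943]
eef_rot: [-1.571, 0.0, -0.001]
force: [0.4, -0.3, -0.8]
grip_width: 0.0671
time_s: 20.0
ee_pos: [0.4997, 0.266, 0.2135]
eef_rot: [-1.571, 0.001, -0.001]
force: [0.1, 0.1, -0.5]
grip_width: 0.0669
lift -40 [-43. -26. -19.]
lift -30 [-89. -54. -18.]
lift -20 [-89. -88. -86.]
lift -10 [-89. -88. -86.]
lift 0 [-89. -88. -86.]
lift 10 [-89. -88. -87.]
lift 20 [95. 97. 97.]
lift 30 [-79.  94.  97.]
t 20.05 pos [0.4998 0.2661 0.2137] rpy [-1.571e+00  1.000e-03 -1.000e-03] w 0.067 shift xyz [-0.0587 -0.0002 -0.1661]
side W [309. 117.] 829 top 0.243 circ [0.501 0.26  0.046]
side W [352. 136.] 362 top 0.09 circ [0.644 0.346 0.022]
side W [273. 154.] 618 top 0.088 circ [0.393 0.24  0.039]
side W [363. 210.] 909 top 0.075 circ [ 0.663 -0.027  0.215]
side W [285. 209.] 1420 top 0.063 circ [ 0.44  -0.02   0.076]
side W [252. 264.] 986 top 0.087 circ [ 0.369 -0.222  0.036]
side W [314. 288.] 1070 top 0.087 circ [ 0.521 -0.29   0.036]
side 369 [ 0.44146271 -0.01989733] 0.0709657566048594 [[ 0.36958012 -0.09286515]
 [ 0.51342383  0.05496559]] 0.06444827327112465
scene 223 [ 0.43867206 -0.02031001] 0.07104020368902364 [[ 0.36577538 -0.0950542 ]
 [ 0.51463477  0.05365614]] 0.0613996566121511
```

```bash
python3 -m handwheel '[{"fingers":0.2,"x":-0.005,"y":0,"z":-0.01,"spin":0},{"fingers":0.2,"x":-0.015,"y":0,"z":-0.03,"spin":0},{"fingers":0.2,"x":-0.025,"y":0,"z":-0.06,"spin":0},{"fingers":0.2,"x":-0.035,"y":0,"z":-0.09,"spin":0},{"fingers":0.2,"x":-0.045,"y":0,"z":-0.12,"spin":0},{"fingers":0.2,"x":-0.055,"y":0,"z":-0.145,"spin":0},{"fingers":0.2,"x":-0.06,"y":0.01,"z":-0.16,"spin":0},{"fingers":0.2,"x":-0.06,"y":0.03,"z":-0.166,"spin":0},{"fingers":0.2,"x":-0.06,"y":0.055,"z":-0.166,"spin":0},{"fingers":0.2,"x":-0.06,"y":0.073,"z":-0.166,"spin":0}]' 5
python3 -m handwheel '[{"fingers":0.2,"x":0,"y":0,"z":0,"spin":0},{"fingers":0.2,"x":0,"y":0,"z":-0.007,"spin":0},{"fingers":0.2,"x":0,"y":0,"z":-0.014,"spin":0},{"fingers":0.2,"x":0,"y":-0.002,"z":-0.021,"spin":0},{"fingers":0.2,"x":0,"y":-0.004,"z":-0.029,"spin":0},{"fingers":0.2,"x":0,"y":-0.006,"z":-0.037,"spin":0},{"fingers":0.2,"x":0,"y":-0.008,"z":-0.045,"spin":0},{"fingers":0.2,"x":0,"y":-0.008,"z":-0.052,"spin":0},{"fingers":0.2,"x":0,"y":-0.006,"z":-0.06,"spin":0},{"fingers":0.2,"x":0,"y":-0.003,"z":-0.068,"spin":0}]'
python3 -c "
from h import *
prof('mid');to(.44,.013,.136)"
python3 -m handwheel '[{"fingers":0.2,"x":0,"y":0,"z":-0.007,"spin":0},{"fingers":0.2,"x":0,"y":0.002,"z":-0.014,"spin":0},{"fingers":0.2,"x":0,"y":0.006,"z":-0.021,"spin":0},{"fingers":0.2,"x":0,"y":0.011,"z":-0.028,"spin":0},{"fingers":0.2,"x":0,"y":0.017,"z":-0.034,"spin":0},{"fingers":0.2,"x":0,"y":0.023,"z":-0.039,"spin":0},{"fingers":0.2,"x":0,"y":0.03,"z":-0.043,"spin":0},{"fingers":0.2,"x":0,"y":0.037,"z":-0.046,"spin":0},{"fingers":0.2,"x":0,"y":0.044,"z":-0.049,"spin":0},{"fingers":0.2,"x":0,"y":0.05,"z":-0.05,"spin":0}]'
python3 -c "
from h import *
prof('mid2');to(.44,-.02,.071)"
python3 -m handwheel '[{"fingers":0.2,"x":0,"y":0.004,"z":0,"spin":0},{"fingers":0.2,"x":0,"y":0.008,"z":0,"spin":0},{"fingers":0.2,"x":0,"y":0.012,"z":-0.001,"spin":0},{"fingers":0.2,"x":0,"y":0.016,"z":-0.001,"spin":0},{"fingers":0.2,"x":0,"y":0.019,"z":-0.002,"spin":0},{"fingers":0.2,"x":0,"y":0.019,"z":-0.002,"spin":0},{"fingers":0.2,"x":0,"y":0.019,"z":-0.002,"spin":0},{"fingers":0.2,"x":0,"y":0.019,"z":-0.002,"spin":0},{"fingers":0.2,"x":0,"y":0.019,"z":-0.002,"spin":0},{"fingers":0.2,"x":0,"y":0.019,"z":-0.002,"spin":0}]'
python3 - <<'E'
from h import *
im=prof('down');to(.44,-.02,.071)
n='side';im2,d2=cams.camera(n); save('w8',np.hstack([cv2.resize(im,(450,338)),cv2.resize(im2[130:270,220:360],(338,338))]))
E
```

```text
time_s: 21.2
ee_pos: [0.439, 0.0994, 0.1403]
eef_rot: [-1.571, 0.0, -0.001]
force: [0.3, -0.3, -0.3]
grip_width: 0.0669
time_s: 22.2
ee_pos: [0.4399, 0.0315, 0.1444]
eef_rot: [-1.571, -0.0, -0.0]
force: [-0.2, 0.5, 0.6]
grip_width: 0.0667
mid -30 [-34. -33. -31.]
mid -20 [-42. -37. -31.]
mid -10 [-52. -46. -40.]
mid 0 [-56. -53. -50.]
mid 20 [ 8. 96. 97.]
mid 30 [-3. 93. 96.]
mid 40 [-14.  -8.  -2.]
mid 50 [-25. -19. -13.]
mid 60 [-36. -30. -24.]
mid 70 [-47. -41. -34.]
mid 80 [-51. -47. -45.]
t 22.25 pos [0.4397 0.0308 0.1438] rpy [-1.571e+00  0.000e+00 -1.000e-03] w 0.0666 shift xyz [ 0.0003  0.0078 -0.0178]
time_s: 23.25
ee_pos: [0.4397, -0.0181, 0.0937]
eef_rot: [-1.571, 0.0, -0.001]
force: [-0.0, -2.0, 1.0]
grip_width: 0.0669
mid2 -80 [-34. -34. -34.]
mid2 -70 [-34. -33. -32.]
mid2 -60 [-72. -69. -66.]
mid2 -10 [20. 22. 23.]
mid2 0 [20. 23. 24.]
mid2 10 [22. 24. 26.]
mid2 20 [24. 96. 97.]
mid2 30 [26. 93. 96.]
mid2 40 [26. 29. 31.]
mid2 50 [28. 30. 32.]
mid2 60 [29. 32. 34.]
mid2 70 [31. 33. 35.]
mid2 80 [-18.  15.  33.]
t 23.3 pos [ 0.4393 -0.018   0.093 ] rpy [-1.571e+00  1.000e-03 -1.000e-03] w 0.0671 shift xyz [ 0.0007  0.022  -0.002 ]
time_s: 24.3
ee_pos: [0.4398, -0.0198, 0.0755]
eef_rot: [-1.571, -0.0, -0.001]
force: [-0.0, 0.0, -0.1]
grip_width: 0.0672
down -70 [-28. -19. -14.]
down -10 [19. 22. 25.]
down 0 [23. 26. 29.]
down 10 [28. 31. 34.]
down 20 [32. 96. 97.]
down 30 [37. 93. 96.]
down 40 [41. 44. 47.]
down 50 [45. 49. 52.]
down 60 [43. 51. 53.]
down 70 [21. 33. 42.]
down 80 [ 0. 11. 21.]
t 24.35 pos [ 0.4398 -0.0198  0.0755] rpy [-1.571e+00 -0.000e+00 -1.000e-03] w 0.0666 shift xyz [ 0.0002  0.0045 -0.0002]
```

View pics/w8.png

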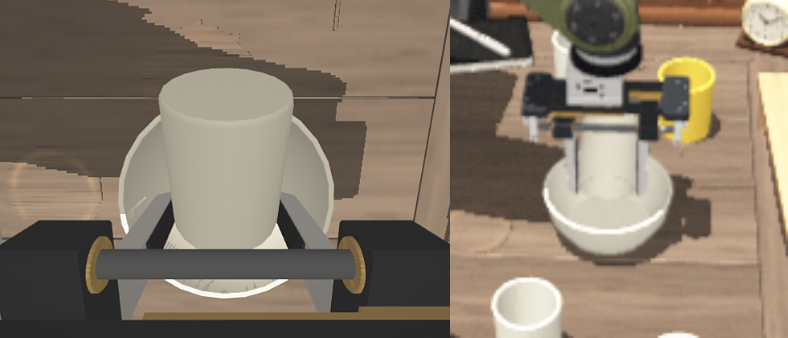

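Rehearsal works: tilt ~115°, mouth over the bowl centre at wrist px (222,240), with ≤2 N on the rim. I'll back out along the same path and check that it rights itself.

```bash
python3 -m handwheel '[{"fingers":0.2,"x":0,"y":-0.01,"z":0.001,"spin":0},{"fingers":0.2,"x":0,"y":-0.02,"z":0.002,"spin":0},{"fingers":0.2,"x":0,"y":-0.031,"z":0.007,"spin":0},{"fingers":0.2,"x":0,"y":-0.042,"z":0.014,"spin":0},{"fingers":0.2,"x":0,"y":-0.05,"z":0.022,"spin":0},{"fingers":0.2,"x":0,"y":-0.058,"z":0.031,"spin":0},{"fingers":0.2,"x":0,"y":-0.064,"z":0.042,"spin":0},{"fingers":0.2,"x":0,"y":-0.07,"z":0.055,"spin":0},{"fingers":0.2,"x":0,"y":-0.073,"z":0.07,"spin":0},{"fingers":0.2,"x":0,"y":-0.072,"z":0.085,"spin":0}]' 4
python3 -m handwheel '[{"fingers":0.2,"x":0,"y":0,"z":0.015,"spin":0},{"fingers":0.2,"x":0,"y":0,"z":0.03,"spin":0},{"fingers":0.2,"x":0,"y":0,"z":0.04,"spin":0},{"fingers":0.2,"x":0,"y":-0.01,"z":0.045,"spin":0},{"fingers":0.2,"x":0,"y":-0.03,"z":0.045,"spin":0},{"fingers":0.2,"x":0,"y":-0.05,"z":0.045,"spin":0},{"fingers":0.2,"x":0,"y":-0.07,"z":0.045,"spin":0},{"fingers":0.2,"x":0,"y":-0.08,"z":0.045,"spin":0},{"fingers":0.2,"x":0,"y":-0.08,"z":0.045,"spin":0},{"fingers":0.2,"x":0,"y":-0.08,"z":0.045,"spin":0}]' 3
python3 - <<'E'
from h import *
im=prof('up');to(.651,.142,.228)
n='side';c=cams.get_calibration(n);im2,d2=cams.camera(n); blobs(n,im2,d2,c)
E
```

```text
time_s: 25.4
ee_pos: [0.4398, 0.0665, 0.148]
eef_rot: [-1.571, -0.0, -0.0]
force: [1.0, -0.1, -1.1]
grip_width: 0.0669
time_s: 26.4
ee_pos: [0.4396, 0.1101, 0.2269]
eef_rot: [-1.571, 0.001, -0.001]
force: [0.4, -0.2, -1.7]
grip_width: 0.0671
up -40 [-27. -22. -19.]
up -30 [-77. -44. -19.]
up -20 [-93. -90. -69.]
up -10 [-92. -91. -90.]
up 0 [-91. -89. -88.]
up 20 [-5. 97. 97.]
up 30 [-61.  93.  96.]
up 40 [-85. -74. -61.]
t 26.45 pos [0.4395 0.1101 0.2266] rpy [-1.571e+00  1.000e-03 -1.000e-03] w 0.0672 shift xyz [ 0.2115 -0.0017  0.032 ]
side W [281. 147.] 1341 top 0.238 circ [0.441 0.102 0.045]
side W [352. 136.] 363 top 0.09 circ [0.645 0.345 0.023]
side W [363. 209.] 1015 top 0.076 circ [ 0.664 -0.027  0.217]
side W [285. 209.] 1426 top 0.063 circ [ 0.44  -0.019  0.076]
side W [252. 264.] 988 top 0.087 circ [ 0.37  -0.221  0.037]
side W [314. 288.] 1070 top 0.088 circ [ 0.523 -0.29   0.036]
```

```bash
python3 -m handwheel '[{"fingers":0.2,"x":0.02,"y":0,"z":0.003,"spin":0},{"fingers":0.2,"x":0.05,"y":0,"z":0.008,"spin":0},{"fingers":0.2,"x":0.085,"y":0,"z":0.013,"spin":0},{"fingers":0.2,"x":0.12,"y":0,"z":0.018,"spin":0},{"fingers":0.2,"x":0.15,"y":0,"z":0.023,"spin":0},{"fingers":0.2,"x":0.18,"y":0,"z":0.028,"spin":0},{"fingers":0.2,"x":0.2,"y":0,"z":0.03,"spin":0},{"fingers":0.2,"x":0.2115,"y":0,"z":0.03,"spin":0},{"fingers":0.2,"x":0.2115,"y":0.01,"z":0.03,"spin":0},{"fingers":0.2,"x":0.2115,"y":0.025,"z":0.03,"spin":0}]' 4
python3 -m handwheel '[{"fingers":0.2,"x":0,"y":0.01,"z":0,"spin":0},{"fingers":0.2,"x":0,"y":0.02,"z":0,"spin":0},{"fingers":0.2,"x":0,"y":0.03,"z":0,"spin":0},{"fingers":0.2,"x":0,"y":0.035,"z":0,"spin":0},{"fingers":0.2,"x":0,"y":0.038,"z":0,"spin":0},{"fingers":0.2,"x":0,"y":0.038,"z":0,"spin":0},{"fingers":0.2,"x":0,"y":0.038,"z":0,"spin":0},{"fingers":0.5,"x":0,"y":0.038,"z":0,"spin":0},{"fingers":1,"x":0,"y":0.038,"z":0,"spin":0},{"fingers":1,"x":0,"y":0.038,"z":0,"spin":0}]'
python3 -m handwheel '[{"fingers":1,"x":0,"y":0,"z":0,"spin":0},{"fingers":1,"x":0,"y":-0.02,"z":0,"spin":0},{"fingers":1,"x":0,"y":-0.05,"z":0,"spin":0},{"fingers":1,"x":-0.03,"y":-0.07,"z":0.01,"spin":0},{"fingers":1,"x":-0.07,"y":-0.07,"z":0.03,"spin":0},{"fingers":1,"x":-0.11,"y":-0.07,"z":0.05,"spin":0},{"fingers":1,"x":-0.15,"y":-0.07,"z":0.07,"spin":0},{"fingers":1,"x":-0.19,"y":-0.07,"z":0.085,"spin":0},{"fingers":1,"x":-0.22,"y":-0.07,"z":0.095,"spin":0},{"fingers":1,"x":-0.22,"y":-0.07,"z":0.095,"spin":0}]'
python3 - <<'E'
from h import *
n='wrist';c=cams.get_calibration(n);im,d=cams.camera(n); blobs(n,im,d,c); save('w9',im)
to(.392,.238,.0935)
n='side';c=cams.get_calibration(n);im2,d2=cams.camera(n); blobs(n,im2,d2,c)
E
```

```text
time_s: 27.5
ee_pos: [0.651, 0.14, 0.201]
eef_rot: [-1.571, 0.0, -0.001]
force: [-0.5, 0.2, -0.8]
grip_width: 0.0667
time_s: 28.5
ee_pos: [0.6513, 0.14, 0.1644]
eef_rot: [-1.571, 0.0, -0.001]
force: [0.2, 0.3, -0.2]
grip_width: 0.083
time_s: 29.5
ee_pos: [0.4289, 0.2363, 0.2351]
eef_rot: [-1.57, -0.001, 0.002]
force: [0.4, -0.6, -0.5]
grip_width: 0.0941
wrist W [518.  74.] 2468 top 0.089 circ [0.643 0.348 0.023]
wrist W [105. 106.] 1414 top 0.028 circ [0.248 0.329 0.061]
wrist W [497.  96.] 911 top 0.072 circ [0.644 0.334 0.021]
wrist W [238. 203.] 2708 top 0.087 circ [0.392 0.238 0.034]
wrist W [174. 249.] 481 top 0.249 circ [0.376 0.245 0.006]
wrist W [387. 249.] 447 top 0.249 circ [0.483 0.245 0.005]
wrist W [492. 272.] 1099 top 0.114 circ [0.649 0.178 0.013]
wrist W [285. 367.] 1847 top 0.061 circ [0.438 0.007 0.068]
t 29.55 pos [0.4306 0.2357 0.2351] rpy [-1.57e+00 -1.00e-03  1.00e-03] w 0.0943 shift xyz [-0.0387  0.1416  0.0022]
side W [360. 179.] 1888 top 0.156 circ [0.654 0.146 0.039]
side W [273. 154.] 617 top 0.088 circ [0.396 0.238 0.038]
side W [285. 210.] 1428 top 0.063 circ [ 0.441 -0.019  0.077]
side W [252. 264.] 990 top 0.087 circ [ 0.371 -0.221  0.037]
side W [314. 288.] 1072 top 0.087 circ [ 0.523 -0.29   0.036]
```

Shelf cup stands upright (top 0.156). Now the nut cup P1.

```bash
python3 -m handwheel '[{"fingers":1,"x":-0.039,"y":0.03,"z":0.002,"spin":0},{"fingers":1,"x":-0.039,"y":0.07,"z":0.002,"spin":0},{"fingers":1,"x":-0.039,"y":0.11,"z":0.002,"spin":0},{"fingers":1,"x":-0.039,"y":0.142,"z":0.002,"spin":0},{"fingers":1,"x":-0.039,"y":0.142,"z":0.002,"spin":0},{"fingers":0.5,"x":-0.039,"y":0.142,"z":0.002,"spin":0},{"fingers":0.2,"x":-0.039,"y":0.142,"z":0.002,"spin":0},{"fingers":0.2,"x":-0.039,"y":0.142,"z":0.002,"spin":0},{"fingers":0.2,"x":-0.039,"y":0.142,"z":0.002,"spin":0},{"fingers":0.2,"x":-0.039,"y":0.142,"z":0.002,"spin":0}]' 5
python3 -m handwheel '[{"fingers":0.2,"x":0,"y":0,"z":0,"spin":0},{"fingers":0.2,"x":0,"y":0,"z":0,"spin":0},{"fingers":0.2,"x":0,"y":-0.01,"z":0,"spin":0},{"fingers":0.2,"x":0,"y":-0.03,"z":0,"spin":0},{"fingers":0.2,"x":0,"y":-0.06,"z":0,"spin":0},{"fingers":0.2,"x":0,"y":-0.09,"z":0,"spin":0},{"fingers":0.2,"x":0,"y":-0.11,"z":0,"spin":0},{"fingers":0.2,"x":0,"y":-0.12,"z":0,"spin":0},{"fingers":0.2,"x":0,"y":-0.12,"z":0,"spin":0},{"fingers":0.2,"x":0,"y":-0.12,"z":0,"spin":0}]'
cat >> h.py <<'E'
def bowl():
  for nn in ('side','scene'):
    c=cams.get_calibration(nn);im2,d2=cams.camera(nn);P=pts(nn,d2,c);hsv=cv2.cvtColor(im2,cv2.COLOR_RGB2HSV)
    m=(hsv[...,1]<60)&(hsv[...,2]>90)&(abs(P[...,2]-.0585)<.006)&(np.hypot(P[...,0]-.441,P[...,1]+.02)<.13)
    q=P[m][:,:2]; A=np.c_[2*q,np.ones(len(q))]; s=np.linalg.lstsq(A,(q**2).sum(1),rcond=None)[0]; print(nn,len(q),s[:2].round(4),np.sqrt(s[2]+s[:2]@s[:2]).round(3),np.percentile(q,[0.5,99.5],0).round(3).tolist())
E
python3 - <<'E'
from h import *
im=prof('lift');to(.44,.1,.214);bowl()
E
```

```text
time_s: 30.6
ee_pos: [0.3927, 0.2374, 0.0933]
eef_rot: [-1.57, -0.001, -0.001]
force: [-2.9, -0.2, 5.7]
grip_width: 0.0669
time_s: 31.6
ee_pos: [0.3921, 0.237, 0.2117]
eef_rot: [-1.571, 0.001, -0.001]
force: [0.4, -0.1, -2.1]
grip_width: 0.0668
lift -30 [-87. -41. -11.]
lift -20 [-88. -87. -86.]
lift -10 [-88. -87. -79.]
lift 0 [-88. -87. -79.]
lift 10 [-88. -87. -86.]
lift 20 [95. 97. 97.]
lift 30 [-77.  94.  97.]
t 31.65 pos [0.3921 0.237  0.2114] rpy [-1.572e+00  1.000e-03 -1.000e-03] w 0.0671 shift xyz [ 0.048  -0.0026 -0.137 ]
side 379 [ 0.4415 -0.0199] 0.071 [[0.37, -0.093], [0.513, 0.057]]
scene 219 [ 0.4386 -0.0206] 0.071 [[0.366, -0.094], [0.512, 0.055]]
```

```bash
python3 -m handwheel '[{"fingers":0.2,"x":0.005,"y":0,"z":-0.01,"spin":0},{"fingers":0.2,"x":0.012,"y":0,"z":-0.03,"spin":0},{"fingers":0.2,"x":0.02,"y":0,"z":-0.055,"spin":0},{"fingers":0.2,"x":0.03,"y":0,"z":-0.08,"spin":0},{"fingers":0.2,"x":0.04,"y":0,"z":-0.105,"spin":0},{"fingers":0.2,"x":0.048,"y":0,"z":-0.125,"spin":0},{"fingers":0.2,"x":0.048,"y":0.01,"z":-0.137,"spin":0},{"fingers":0.2,"x":0.048,"y":0.03,"z":-0.137,"spin":0},{"fingers":0.2,"x":0.048,"y":0.055,"z":-0.137,"spin":0},{"fingers":0.2,"x":0.048,"y":0.072,"z":-0.137,"spin":0}]' 5
python3 -c "
from h import *
bowl();prof('pre');to(.44,.1,.14)"
```

```text
time_s: 32.75
ee_pos: [0.4393, 0.0998, 0.1381]
eef_rot: [-1.571, 0.002, -0.001]
force: [-0.2, -1.0, -0.3]
grip_width: 0.0671
side 443 [ 0.4414 -0.012 ] 0.074 [[0.37, -0.093], [0.513, 0.098]]
scene 270 [ 0.4332 -0.0094] 0.076 [[0.366, -0.095], [0.513, 0.1]]
pre -30 [-87. -42. -11.]
pre -20 [-88. -87. -86.]
pre -10 [-88. -87. -81.]
pre 0 [-88. -87. -86.]
pre 10 [-88. -87. -86.]
pre 20 [95. 97. 97.]
pre 30 [-78.  94.  97.]
t 32.9 pos [0.4396 0.1    0.1394] rpy [-1.571  0.003 -0.   ] w 0.067 shift xyz [ 0.0004 -0.0006 -0.    ]
```

```bash
python3 -m handwheel '[{"fingers":0.2,"x":0,"y":0,"z":0,"spin":0},{"fingers":0.2,"x":0,"y":0,"z":-0.007,"spin":0},{"fingers":0.2,"x":0,"y":0,"z":-0.014,"spin":0},{"fingers":0.2,"x":0,"y":-0.002,"z":-0.021,"spin":0},{"fingers":0.2,"x":0,"y":-0.004,"z":-0.029,"spin":0},{"fingers":0.2,"x":0,"y":-0.006,"z":-0.037,"spin":0},{"fingers":0.2,"x":0,"y":-0.008,"z":-0.045,"spin":0},{"fingers":0.2,"x":0,"y":-0.008,"z":-0.052,"spin":0},{"fingers":0.2,"x":0,"y":-0.006,"z":-0.06,"spin":0},{"fingers":0.2,"x":0,"y":-0.003,"z":-0.068,"spin":0}]' 5
python3 -m handwheel '[{"fingers":0.2,"x":0,"y":0,"z":-0.007,"spin":0},{"fingers":0.2,"x":0,"y":0.002,"z":-0.014,"spin":0},{"fingers":0.2,"x":0,"y":0.006,"z":-0.021,"spin":0},{"fingers":0.2,"x":0,"y":0.011,"z":-0.028,"spin":0},{"fingers":0.2,"x":0,"y":0.017,"z":-0.034,"spin":0},{"fingers":0.2,"x":0,"y":0.023,"z":-0.039,"spin":0},{"fingers":0.2,"x":0,"y":0.03,"z":-0.043,"spin":0},{"fingers":0.2,"x":0,"y":0.037,"z":-0.046,"spin":0},{"fingers":0.2,"x":0,"y":0.044,"z":-0.049,"spin":0},{"fingers":0.2,"x":0,"y":0.05,"z":-0.05,"spin":0}]'
python3 -m handwheel '[{"fingers":0.2,"x":0,"y":0.004,"z":0,"spin":0},{"fingers":0.2,"x":0,"y":0.008,"z":0,"spin":0},{"fingers":0.2,"x":0,"y":0.012,"z":-0.001,"spin":0},{"fingers":0.2,"x":0,"y":0.016,"z":-0.001,"spin":0},{"fingers":0.2,"x":0,"y":0.02,"z":-0.002,"spin":0},{"fingers":0.2,"x":0,"y":0.023,"z":-0.002,"spin":0},{"fingers":0.2,"x":0,"y":0.023,"z":-0.002,"spin":0},{"fingers":0.2,"x":0,"y":0.023,"z":-0.002,"spin":0},{"fingers":0.2,"x":0,"y":0.023,"z":-0.002,"spin":0},{"fingers":0.2,"x":0,"y":0.023,"z":-0.002,"spin":0}]'
python3 -m handwheel '[{"fingers":0.2,"x":0,"y":-0.006,"z":0,"spin":0},{"fingers":0.2,"x":0,"y":0,"z":0,"spin":0},{"fingers":0.2,"x":0,"y":-0.006,"z":0,"spin":0},{"fingers":0.2,"x":0,"y":0,"z":0,"spin":0},{"fingers":0.2,"x":0,"y":-0.006,"z":0,"spin":0},{"fingers":0.2,"x":0,"y":0,"z":0,"spin":0},{"fingers":0.2,"x":0,"y":0,"z":0,"spin":0},{"fingers":0.2,"x":0,"y":0,"z":0,"spin":0},{"fingers":0.2,"x":0,"y":0,"z":0,"spin":0},{"fingers":0.2,"x":0,"y":0,"z":0,"spin":0}]'
python3 -c "
from h import *
prof('down');to(.44,-.0198,.0755)"
python3 -m handwheel '[{"fingers":0.2,"x":0,"y":-0.014,"z":0.001,"spin":0},{"fingers":0.2,"x":0,"y":-0.024,"z":0.002,"spin":0},{"fingers":0.2,"x":0,"y":-0.035,"z":0.007,"spin":0},{"fingers":0.2,"x":0,"y":-0.046,"z":0.014,"spin":0},{"fingers":0.2,"x":0,"y":-0.054,"z":0.022,"spin":0},{"fingers":0.2,"x":0,"y":-0.062,"z":0.031,"spin":0},{"fingers":0.2,"x":0,"y":-0.068,"z":0.042,"spin":0},{"fingers":0.2,"x":0,"y":-0.074,"z":0.055,"spin":0},{"fingers":0.2,"x":0,"y":-0.077,"z":0.07,"spin":0},{"fingers":0.2,"x":0,"y":-0.076,"z":0.085,"spin":0}]' 4
python3 -m handwheel '[{"fingers":0.2,"x":0,"y":0,"z":0.015,"spin":0},{"fingers":0.2,"x":0,"y":0,"z":0.03,"spin":0},{"fingers":0.2,"x":0,"y":0,"z":0.04,"spin":0},{"fingers":0.2,"x":0,"y":-0.01,"z":0.045,"spin":0},{"fingers":0.2,"x":0,"y":-0.03,"z":0.045,"spin":0},{"fingers":0.2,"x":0,"y":-0.05,"z":0.045,"spin":0},{"fingers":0.2,"x":0,"y":-0.07,"z":0.045,"spin":0},{"fingers":0.2,"x":0,"y":-0.08,"z":0.045,"spin":0},{"fingers":0.2,"x":0,"y":-0.08,"z":0.045,"spin":0},{"fingers":0.2,"x":0,"y":-0.08,"z":0.045,"spin":0}]' 3
python3 - <<'E'
from h import *
im=prof('up');to(.659,.025,.228)
n='side';im2,d2=cams.camera(n); save('w10',np.hstack([cv2.resize(im,(450,338)),cv2.resize(im2[130:270,220:360],(338,338))]));bowl()
E
```

```text
time_s: 33.9
ee_pos: [0.4404, 0.0315, 0.1434]
eef_rot: [-1.571, -0.0, -0.001]
force: [0.1, 0.5, 0.9]
grip_width: 0.0671
time_s: 34.9
ee_pos: [0.4402, -0.0181, 0.0928]
eef_rot: [-1.571, 0.0, -0.001]
force: [-0.1, -1.9, 1.5]
grip_width: 0.0673
time_s: 35.9
ee_pos: [0.4403, -0.0198, 0.0705]
eef_rot: [-1.571, -0.0, -0.0]
force: [0.5, -1.0, -1.2]
grip_width: 0.0666
time_s: 36.9
ee_pos: [0.4402, -0.0198, 0.0704]
eef_rot: [-1.571, 0.0, -0.001]
force: [0.6, -0.6, -0.1]
grip_width: 0.0675
down -70 [-26. -16.  -9.]
down -10 [25. 28. 29.]
down 0 [28. 31. 34.]
down 10 [32. 36. 38.]
down 20 [37. 95. 97.]
down 30 [42. 93. 96.]
down 40 [46. 49. 52.]
down 50 [51. 54. 57.]
down 60 [45. 55. 58.]
down 70 [24. 35. 44.]
down 80 [ 4. 15. 24.]
t 36.95 pos [ 0.4403 -0.0198  0.0704] rpy [-1.571e+00  0.000e+00 -1.000e-03] w 0.0671 shift xyz [-0.0003 -0.0051 -0.    ]
time_s: 37.95
ee_pos: [0.4404, 0.0665, 0.147]
eef_rot: [-1.571, -0.001, -0.0]
force: [1.2, 0.2, -1.5]
grip_width: 0.0671
time_s: 38.95
ee_pos: [0.4401, 0.1101, 0.2259]
eef_rot: [-1.571, 0.001, -0.001]
force: [0.0, 0.0, -0.9]
grip_width: 0.0672
up -40 [-21. -20. -19.]
up -30 [-36. -25. -18.]
up -20 [-58. -45. -34.]
up -10 [-80. -67. -55.]
up 0 [-89. -83. -76.]
up 20 [ 5. 97. 97.]
up 30 [-14.  93.  97.]
up 40 [-41. -27. -14.]
up 50 [-67. -52. -40.]
up 60 [-71. -67. -64.]
t 39.0 pos [0.44   0.1101 0.2256] rpy [-1.571e+00  1.000e-03 -1.000e-03] w 0.0674 shift xyz [ 0.219  -0.0027 -0.085 ]
side 364 [ 0.4414 -0.0197] 0.071 [[0.37, -0.093], [0.513, 0.057]]
scene 217 [ 0.4386 -0.0204] 0.071 [[0.366, -0.093], [0.512, 0.055]]
```

View pics/w10.png

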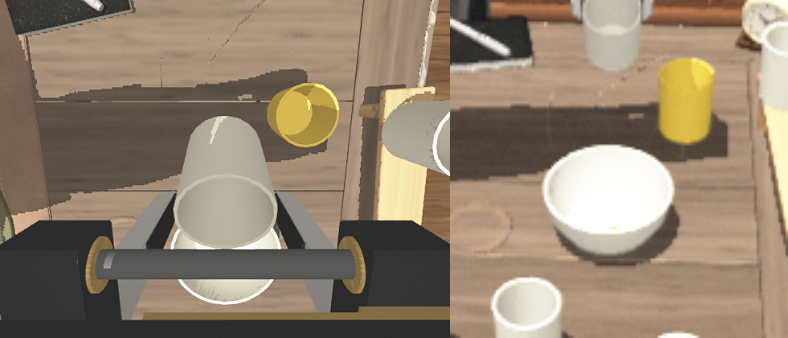

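The cup looks empty and a tan speck shows in the bowl (crop px (613,228)). The cup hangs ~22° tilted, so I'll touch its foot edge on the board and drag the tool over it to stand it upright.

```bash
python3 -m handwheel '[{"fingers":0.2,"x":0.02,"y":0,"z":-0.01,"spin":0},{"fingers":0.2,"x":0.05,"y":0,"z":-0.025,"spin":0},{"fingers":0.2,"x":0.085,"y":0,"z":-0.042,"spin":0},{"fingers":0.2,"x":0.12,"y":0,"z":-0.06,"spin":0},{"fingers":0.2,"x":0.15,"y":0,"z":-0.075,"spin":0},{"fingers":0.2,"x":0.18,"y":0,"z":-0.09,"spin":0},{"fingers":0.2,"x":0.205,"y":0.005,"z":-0.1,"spin":0},{"fingers":0.2,"x":0.218,"y":0.015,"z":-0.108,"spin":0},{"fingers":0.2,"x":0.218,"y":0.03,"z":-0.108,"spin":0},{"fingers":0.2,"x":0.218,"y":0.043,"z":-0.108,"spin":0}]' 4
python3 -m handwheel '[{"fingers":0.2,"x":0,"y":0.006,"z":0,"spin":0},{"fingers":0.2,"x":0,"y":0.012,"z":0,"spin":0},{"fingers":0.2,"x":0,"y":0.016,"z":0,"spin":0},{"fingers":0.2,"x":0,"y":0.018,"z":0.004,"spin":0},{"fingers":0.2,"x":0,"y":0.0185,"z":0.01,"spin":0},{"fingers":0.2,"x":0,"y":0.019,"z":0.016,"spin":0},{"fingers":0.2,"x":0,"y":0.0195,"z":0.022,"spin":0},{"fingers":0.2,"x":0,"y":0.02,"z":0.028,"spin":0},{"fingers":0.2,"x":0,"y":0.02,"z":0.033,"spin":0},{"fingers":0.2,"x":0,"y":0.02,"z":0.033,"spin":0}]' 4
python3 - <<'E'
from h import *
im=prof('set');to(.658,.035,.1635)
E
```

```text
time_s: 40.15
ee_pos: [0.6575, 0.0023, 0.1813]
eef_rot: [-1.571, 0.002, -0.001]
force: [0.2, 0.1, -1.6]
grip_width: 0.0671
time_s: 41.15
ee_pos: [0.6583, 0.0359, 0.1634]
eef_rot: [-1.571, 0.0, 0.0]
force: [-0.5, -0.7, -0.3]
grip_width: 0.0668
set -30 [-73. -38. -16.]
set -20 [-88. -85. -64.]
set -10 [-87. -86. -84.]
set 0 [-86. -85. -83.]
set 10 [-85. -84. -83.]
set 20 [95. 97. 97.]
set 30 [-56.  93.  96.]
set 40 [-80. -69. -54.]
set 80 [-53.  -8.  -6.]
t 41.2 pos [0.6583 0.0355 0.1634] rpy [-1.571  0.    -0.   ] w 0.067 shift xyz [-0.0003 -0.0001 -0.0005]
```

```bash
python3 -m handwheel '[{"fingers":0.2,"x":0,"y":0.002,"z":0,"spin":0},{"fingers":0.5,"x":0,"y":0.002,"z":0,"spin":0},{"fingers":1,"x":0,"y":0.002,"z":0,"spin":0},{"fingers":1,"x":0,"y":0.002,"z":0,"spin":0},{"fingers":1,"x":0,"y":0.002,"z":0,"spin":0},{"fingers":1,"x":0,"y":-0.02,"z":0,"spin":0},{"fingers":1,"x":0,"y":-0.05,"z":0,"spin":0},{"fingers":1,"x":-0.03,"y":-0.08,"z":-0.02,"spin":0},{"fingers":1,"x":-0.06,"y":-0.1,"z":-0.05,"spin":0},{"fingers":1,"x":-0.09,"y":-0.12,"z":-0.08,"spin":0}]' 4
python3 -m handwheel '[{"fingers":1,"x":-0.03,"y":0,"z":-0.02,"spin":0},{"fingers":1,"x":-0.06,"y":0,"z":-0.04,"spin":0},{"fingers":1,"x":-0.09,"y":0,"z":-0.06,"spin":0},{"fingers":1,"x":-0.12,"y":0,"z":-0.09,"spin":0},{"fingers":1,"x":-0.12,"y":0,"z":-0.095,"spin":0},{"fingers":1,"x":-0.12,"y":0,"z":-0.095,"spin":0},{"fingers":1,"x":-0.12,"y":0,"z":-0.095,"spin":0},{"fingers":1,"x":-0.12,"y":0,"z":-0.095,"spin":0},{"fingers":1,"x":-0.12,"y":0,"z":-0.095,"spin":0},{"fingers":1,"x":-0.12,"y":0,"z":-0.095,"spin":0}]' 4
python3 - <<'E'
from h import *
n='wrist';c=cams.get_calibration(n);im,d=cams.camera(n); blobs(n,im,d,c)
to(.371,-.222,.0935)
n='side';c=cams.get_calibration(n);im2,d2=cams.camera(n); blobs(n,im2,d2,c); bowl()
save('w11',np.hstack([cv2.resize(im,(450,338)),cv2.resize(im2[60:300,200:440],(338,338))]))
E
```

```text
time_s: 42.2
ee_pos: [0.5671, -0.0455, 0.2843]
eef_rot: [-1.571, -0.0, 0.0]
force: [0.2, -0.9, 0.7]
grip_width: 0.094
time_s: 43.2
ee_pos: [0.4485, -0.1394, 0.2833]
eef_rot: [-1.571, 0.0, 0.0]
force: [0.9, -0.1, -0.5]
grip_width: 0.0944
wrist W [506.  18.] 3468 top 0.156 circ [0.648 0.017 0.021]
wrist W [259.  98.] 9701 top 0.062 circ [ 0.428 -0.047  0.074]
wrist W [218. 258.] 2415 top 0.086 circ [ 0.37  -0.222  0.035]
wrist W [336. 289.] 1531 top 0.086 circ [ 0.522 -0.275  0.031]
wrist W [171. 365.] 227 top 0.035 circ [ 0.294 -0.403  0.008]
t 43.25 pos [ 0.4484 -0.1395  0.2833] rpy [-1.571  0.     0.   ] w 0.0937 shift xyz [-0.0774  0.1898 -0.0825]
side W [363. 186.] 2647 top 0.157 circ [0.655 0.094 0.089]
side W [279. 216.] 1466 top 0.063 circ [ 0.426 -0.047  0.076]
side W [252. 264.] 985 top 0.087 circ [ 0.369 -0.223  0.036]
side W [314. 288.] 1069 top 0.087 circ [ 0.524 -0.29   0.037]
side 377 [ 0.4281 -0.0475] 0.071 [[0.356, -0.121], [0.5, 0.027]]
scene 228 [ 0.4252 -0.048 ] 0.071 [[0.353, -0.122], [0.499, 0.026]]
```

View pics/w11.png

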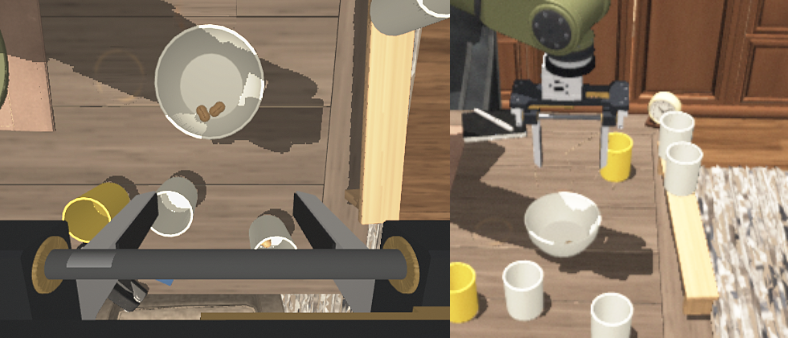

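The bowl has been knocked to (0.427, −0.0475). It holds two nuts (px (210,110)). P4 (px (272,245)) shows nuts. Next I pour P4 from the +y side with the path shifted by (−0.013, −0.0275).

```bash
python3 -m handwheel '[{"fingers":1,"x":0.02,"y":0,"z":-0.04,"spin":0},{"fingers":1,"x":0.04,"y":0,"z":-0.08,"spin":0},{"fingers":1,"x":0.06,"y":0,"z":-0.12,"spin":0},{"fingers":1,"x":0.074,"y":0.02,"z":-0.1505,"spin":0},{"fingers":1,"x":0.074,"y":0.05,"z":-0.1505,"spin":0},{"fingers":1,"x":0.074,"y":0.09,"z":-0.1505,"spin":0},{"fingers":1,"x":0.074,"y":0.13,"z":-0.1505,"spin":0},{"fingers":1,"x":0.074,"y":0.165,"z":-0.1505,"spin":0},{"fingers":1,"x":0.074,"y":0.19,"z":-0.1505,"spin":0},{"fingers":1,"x":0.074,"y":0.19,"z":-0.1505,"spin":0}]' 5
python3 -m handwheel '[{"fingers":0.5,"x":0,"y":0,"z":0,"spin":0},{"fingers":0.2,"x":0,"y":0,"z":0,"spin":0},{"fingers":0.2,"x":0,"y":0,"z":0,"spin":0},{"fingers":0.2,"x":0,"y":0,"z":0,"spin":0},{"fingers":0.2,"x":0,"y":0,"z":0,"spin":0},{"fingers":0.2,"x":0,"y":0,"z":0,"spin":0},{"fingers":0.2,"x":0,"y":-0.01,"z":0,"spin":0},{"fingers":0.2,"x":0,"y":-0.03,"z":0,"spin":0},{"fingers":0.2,"x":0,"y":-0.06,"z":0,"spin":0},{"fingers":0.2,"x":0,"y":-0.09,"z":0,"spin":0}]' 5
python3 -m handwheel '[{"fingers":0.2,"x":0,"y":-0.02,"z":0,"spin":0},{"fingers":0.2,"x":0,"y":-0.03,"z":0,"spin":0},{"fingers":0.2,"x":0,"y":-0.04,"z":0,"spin":0},{"fingers":0.2,"x":0,"y":-0.045,"z":0,"spin":0},{"fingers":0.2,"x":0,"y":-0.045,"z":0,"spin":0},{"fingers":0.2,"x":0,"y":-0.045,"z":0,"spin":0},{"fingers":0.2,"x":0,"y":-0.045,"z":0,"spin":0},{"fingers":0.2,"x":0,"y":-0.045,"z":0,"spin":0},{"fingers":0.2,"x":0,"y":-0.045,"z":0,"spin":0},{"fingers":0.2,"x":0,"y":-0.045,"z":0,"spin":0}]' 5
python3 - <<'E'
from h import *
im=prof('lift');to(.427,.0725,.2285); save('w12',im)
hsv=cv2.cvtColor(im,cv2.COLOR_RGB2HSV); m=(hsv[...,0]>5)&(hsv[...,0]<22)&(hsv[...,1]>90); print('tan px in cup area',m[150:320,180:360].sum())
E
```

```text
time_s: 44.4
ee_pos: [0.5207, -0.2894, 0.09]
eef_rot: [-1.568, 0.005, -0.001]
force: [0.8, 0.4, -0.3]
grip_width: 0.0942
time_s: 45.4
ee_pos: [0.522, -0.2902, 0.1849]
eef_rot: [-1.57, 0.0, -0.001]
force: [0.8, 0.5, -1.3]
grip_width: 0.0668
time_s: 46.4
ee_pos: [0.5221, -0.2903, 0.2283]
eef_rot: [-1.571, 0.0, -0.001]
force: [-0.1, 0.3, -1.1]
grip_width: 0.0672
lift -30 [-89. -42. -11.]
lift -20 [-90. -89. -83.]
lift -10 [-90. -88. -73.]
lift 0 [-90. -88. -87.]
lift 10 [-90. -89. -87.]
lift 20 [95. 97. 97.]
lift 30 [-79.  94.  97.]
t 46.45 pos [ 0.5221 -0.2903  0.2284] rpy [-1.571e+00  0.000e+00 -1.000e-03] w 0.0667 shift xyz [-9.530e-02 -1.000e-04  3.628e-01]
tan px in cup area 1069
```

View pics/w12.png

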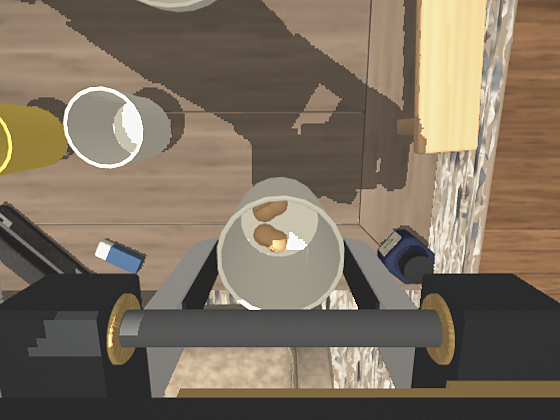

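P4 holds nuts at px (268,210)–(270,240). P3 (px (105,128)) looks empty. Carrying P4 to the pour start.

```bash
python3 -m handwheel '[{"fingers":0.2,"x":-0.003,"y":0,"z":0.01,"spin":0},{"fingers":0.2,"x":-0.008,"y":0,"z":0.03,"spin":0},{"fingers":0.2,"x":-0.015,"y":0,"z":0.06,"spin":0},{"fingers":0.2,"x":-0.025,"y":0,"z":0.095,"spin":0},{"fingers":0.2,"x":-0.035,"y":0,"z":0.135,"spin":0},{"fingers":0.2,"x":-0.045,"y":0,"z":0.175,"spin":0},{"fingers":0.2,"x":-0.055,"y":0,"z":0.215,"spin":0},{"fingers":0.2,"x":-0.065,"y":0,"z":0.255,"spin":0},{"fingers":0.2,"x":-0.075,"y":0,"z":0.29,"spin":0},{"fingers":0.2,"x":-0.085,"y":0,"z":0.32,"spin":0}]' 5
python3 -m handwheel '[{"fingers":0.2,"x":-0.005,"y":0,"z":0.02,"spin":0},{"fingers":0.2,"x":-0.01,"y":0,"z":0.035,"spin":0},{"fingers":0.2,"x":-0.01,"y":0,"z":0.043,"spin":0},{"fingers":0.2,"x":-0.01,"y":0.01,"z":0.043,"spin":0},{"fingers":0.2,"x":-0.01,"y":0.025,"z":0.043,"spin":0},{"fingers":0.2,"x":-0.01,"y":0.045,"z":0.043,"spin":0},{"fingers":0.2,"x":-0.01,"y":0.065,"z":0.043,"spin":0},{"fingers":0.2,"x":-0.01,"y":0.08,"z":0.043,"spin":0},{"fingers":0.2,"x":-0.01,"y":0.088,"z":0.043,"spin":0},{"fingers":0.2,"x":-0.01,"y":0.088,"z":0.043,"spin":0}]' 5
python3 -c "
from h import *
bowl();prof('pre');to(.427,.0725,.14)"
```

```text
time_s: 47.45
ee_pos: [0.4361, 0.0317, 0.2286]
eef_rot: [-1.571, -0.001, 0.0]
force: [0.6, -0.9, -1.4]
grip_width: 0.067
time_s: 48.45
ee_pos: [0.4269, 0.0722, 0.1393]
eef_rot: [-1.571, 0.002, -0.001]
force: [-0.1, -0.3, -1.2]
grip_width: 0.0671
side 445 [ 0.4281 -0.0403] 0.074 [[0.357, -0.12], [0.5, 0.064]]
scene 279 [ 0.4203 -0.0364] 0.076 [[0.352, -0.12], [0.499, 0.075]]
pre -30 [-89. -42. -11.]
pre -20 [-90. -88. -87.]
pre -10 [-90. -89. -87.]
pre 0 [-90. -88. -81.]
pre 10 [-90. -88. -87.]
pre 20 [95. 97. 97.]
pre 30 [-79.  94.  97.]
t 48.6 pos [0.4277 0.0725 0.141 ] rpy [-1.571e+00 -1.000e-03 -1.000e-03] w 0.067 shift xyz [-0.0007  0.001  -0.    ]
```

Same pour; bowl unchanged (its −y rim still at −0.120).

```bash
python3 -m handwheel '[{"fingers":0.2,"x":0,"y":0,"z":0,"spin":0},{"fingers":0.2,"x":0,"y":0,"z":-0.007,"spin":0},{"fingers":0.2,"x":0,"y":0,"z":-0.014,"spin":0},{"fingers":0.2,"x":0,"y":-0.002,"z":-0.021,"spin":0},{"fingers":0.2,"x":0,"y":-0.004,"z":-0.029,"spin":0},{"fingers":0.2,"x":0,"y":-0.006,"z":-0.037,"spin":0},{"fingers":0.2,"x":0,"y":-0.008,"z":-0.045,"spin":0},{"fingers":0.2,"x":0,"y":-0.008,"z":-0.052,"spin":0},{"fingers":0.2,"x":0,"y":-0.006,"z":-0.06,"spin":0},{"fingers":0.2,"x":0,"y":-0.003,"z":-0.068,"spin":0}]' 5
python3 -m handwheel '[{"fingers":0.2,"x":0,"y":0,"z":-0.007,"spin":0},{"fingers":0.2,"x":0,"y":0.002,"z":-0.014,"spin":0},{"fingers":0.2,"x":0,"y":0.006,"z":-0.021,"spin":0},{"fingers":0.2,"x":0,"y":0.011,"z":-0.028,"spin":0},{"fingers":0.2,"x":0,"y":0.017,"z":-0.034,"spin":0},{"fingers":0.2,"x":0,"y":0.023,"z":-0.039,"spin":0},{"fingers":0.2,"x":0,"y":0.03,"z":-0.043,"spin":0},{"fingers":0.2,"x":0,"y":0.037,"z":-0.046,"spin":0},{"fingers":0.2,"x":0,"y":0.044,"z":-0.049,"spin":0},{"fingers":0.2,"x":0,"y":0.05,"z":-0.05,"spin":0}]'
python3 -m handwheel '[{"fingers":0.2,"x":0,"y":0.004,"z":0,"spin":0},{"fingers":0.2,"x":0,"y":0.008,"z":0,"spin":0},{"fingers":0.2,"x":0,"y":0.012,"z":-0.001,"spin":0},{"fingers":0.2,"x":0,"y":0.016,"z":-0.001,"spin":0},{"fingers":0.2,"x":0,"y":0.02,"z":-0.002,"spin":0},{"fingers":0.2,"x":0,"y":0.023,"z":-0.002,"spin":0},{"fingers":0.2,"x":0,"y":0.023,"z":-0.002,"spin":0},{"fingers":0.2,"x":0,"y":0.023,"z":-0.002,"spin":0},{"fingers":0.2,"x":0,"y":0.023,"z":-0.002,"spin":0},{"fingers":0.2,"x":0,"y":0.023,"z":-0.002,"spin":0}]'
python3 -m handwheel '[{"fingers":0.2,"x":0,"y":-0.006,"z":0,"spin":0},{"fingers":0.2,"x":0,"y":0,"z":0,"spin":0},{"fingers":0.2,"x":0,"y":-0.006,"z":0,"spin":0},{"fingers":0.2,"x":0,"y":0,"z":0,"spin":0},{"fingers":0.2,"x":0,"y":-0.006,"z":0,"spin":0},{"fingers":0.2,"x":0,"y":0,"z":0,"spin":0},{"fingers":0.2,"x":0,"y":0,"z":0,"spin":0},{"fingers":0.2,"x":0,"y":0,"z":0,"spin":0},{"fingers":0.2,"x":0,"y":0,"z":0,"spin":0},{"fingers":0.2,"x":0,"y":0,"z":0,"spin":0}]'
python3 -c "
from h import *
prof('down')"
python3 -m handwheel '[{"fingers":0.2,"x":0,"y":-0.014,"z":0.001,"spin":0},{"fingers":0.2,"x":0,"y":-0.024,"z":0.002,"spin":0},{"fingers":0.2,"x":0,"y":-0.035,"z":0.007,"spin":0},{"fingers":0.2,"x":0,"y":-0.046,"z":0.014,"spin":0},{"fingers":0.2,"x":0,"y":-0.054,"z":0.022,"spin":0},{"fingers":0.2,"x":0,"y":-0.062,"z":0.031,"spin":0},{"fingers":0.2,"x":0,"y":-0.068,"z":0.042,"spin":0},{"fingers":0.2,"x":0,"y":-0.074,"z":0.055,"spin":0},{"fingers":0.2,"x":0,"y":-0.077,"z":0.07,"spin":0},{"fingers":0.2,"x":0,"y":-0.076,"z":0.085,"spin":0}]' 4
python3 -m handwheel '[{"fingers":0.2,"x":0,"y":0,"z":0.015,"spin":0},{"fingers":0.2,"x":0,"y":0,"z":0.03,"spin":0},{"fingers":0.2,"x":0,"y":0,"z":0.04,"spin":0},{"fingers":0.2,"x":0,"y":-0.01,"z":0.045,"spin":0},{"fingers":0.2,"x":0,"y":-0.03,"z":0.045,"spin":0},{"fingers":0.2,"x":0,"y":-0.05,"z":0.045,"spin":0},{"fingers":0.2,"x":0,"y":-0.07,"z":0.045,"spin":0},{"fingers":0.2,"x":0,"y":-0.08,"z":0.045,"spin":0},{"fingers":0.2,"x":0,"y":-0.08,"z":0.045,"spin":0},{"fingers":0.2,"x":0,"y":-0.08,"z":0.045,"spin":0}]' 3
python3 - <<'E'
from h import *
im=prof('up');to(.666,-.107,.181);bowl()
hsv=cv2.cvtColor(im,cv2.COLOR_RGB2HSV); m=(hsv[...,0]>5)&(hsv[...,0]<22)&(hsv[...,1]>90); print('tan px in cup area',m[230:310,220:340].sum()); save('w13',im)
E
```

```text
time_s: 49.6
ee_pos: [0.4274, 0.004, 0.1434]
eef_rot: [-1.571, -0.0, -0.0]
force: [0.8, 1.0, 0.9]
grip_width: 0.067
time_s: 50.6
ee_pos: [0.4272, -0.0456, 0.0927]
eef_rot: [-1.571, 0.0, -0.001]
force: [0.4, -2.4, 0.1]
grip_width: 0.0672
time_s: 51.6
ee_pos: [0.4273, -0.0473, 0.0705]
eef_rot: [-1.571, -0.0, -0.0]
force: [-0.6, -0.2, -1.4]
grip_width: 0.0673
time_s: 52.6
ee_pos: [0.4272, -0.0473, 0.0704]
eef_rot: [-1.571, 0.0, -0.001]
force: [-0.0, -0.3, -0.6]
grip_width: 0.0668
down -70 [-26. -16.  -9.]
down -10 [22. 26. 28.]
down 0 [27. 30. 33.]
down 10 [31. 35. 38.]
down 20 [37. 96. 97.]
down 30 [42. 93. 97.]
down 40 [46. 49. 52.]
down 50 [51. 54. 57.]
down 60 [45. 54. 58.]
down 70 [25. 36. 44.]
down 80 [ 6. 16. 25.]
time_s: 53.65
ee_pos: [0.4273, 0.0389, 0.147]
eef_rot: [-1.571, -0.001, -0.0]
force: [0.1, 0.1, -0.5]
grip_width: 0.067
time_s: 54.65
ee_pos: [0.4271, 0.0826, 0.2259]
eef_rot: [-1.571, 0.001, -0.001]
force: [0.1, -0.6, -1.3]
grip_width: 0.0672
up -40 [-23. -22. -22.]
up -30 [-36. -26. -19.]
up -20 [-57. -45. -33.]
up -10 [-79. -67. -55.]
up 0 [-90. -83. -77.]
up 20 [ 4. 97. 97.]
up 30 [-14.  93.  96.]
up 40 [-41. -26. -14.]
up 50 [-65. -51. -39.]
up 60 [-72. -67. -62.]
t 54.7 pos [0.427  0.0826 0.2256] rpy [-1.571e+00  1.000e-03 -1.000e-03] w 0.067 shift xyz [ 0.2392  0.0444 -0.1895]
side 395 [ 0.4279 -0.0474] 0.071 [[0.356, -0.121], [0.5, 0.028]]
scene 228 [ 0.4253 -0.0477] 0.071 [[0.353, -0.12], [0.498, 0.025]]
tan px in cup area 90
```

```bash
python3 - <<'E'
from h import *
n='wrist';o=get_obs();c=cams.get_calibration(n);im,d=cams.camera(n);P=pts(n,d,c)
hsv=cv2.cvtColor(im,cv2.COLOR_RGB2HSV); m=(hsv[...,0]>5)&(hsv[...,0]<22)&(hsv[...,1]>90)
B=np.hypot(P[...,0]-.427,P[...,1]+.0475)<.07
k,l,s,cc=cv2.connectedComponentsWithStats(m.astype(np.uint8))
for i in range(1,k):
    q=np.median(P[l==i],0)
    if s[i,4]>25: print(cc[i].round(0),s[i,4],'world',q.round(3),'rel',(q-o['ee_pos']).round(3))
E
```

```text
[512. 111.] 3065 world [0.629 0.173 0.051] rel [ 0.202  0.09  -0.174]
[541.  88.] 301 world [0.657 0.184 0.071] rel [ 0.23   0.101 -0.155]
[544. 201.] 841 world [ 1.345 -0.008 -0.755] rel [ 0.918 -0.091 -0.981]
[119. 329.] 1213 world [0.394 0.109 0.323] rel [-0.033  0.026  0.097]
[441. 329.] 1193 world [0.462 0.108 0.323] rel [0.035 0.026 0.097]
[253. 306.] 48 world [ 0.399 -0.051  0.021] rel [-0.028 -0.134 -0.204]
[286. 308.] 35 world [0.429 0.109 0.316] rel [0.002 0.026 0.091]
[392. 391.] 4595 world [0.452 0.1   0.332] rel [0.025 0.018 0.106]
```

No nut left in the cup. Placing it in slot 3 (moving in y first, to pass clear of the shelf cups).

```bash
python3 -m handwheel '[{"fingers":0.2,"x":0.01,"y":-0.01,"z":-0.02,"spin":0},{"fingers":0.2,"x":0.02,"y":-0.02,"z":-0.05,"spin":0},{"fingers":0.2,"x":0.03,"y":-0.03,"z":-0.085,"spin":0},{"fingers":0.2,"x":0.045,"y":-0.03,"z":-0.12,"spin":0},{"fingers":0.2,"x":0.07,"y":-0.03,"z":-0.155,"spin":0},{"fingers":0.2,"x":0.1,"y":-0.03,"z":-0.18,"spin":0},{"fingers":0.2,"x":0.14,"y":-0.03,"z":-0.19,"spin":0},{"fingers":0.2,"x":0.18,"y":-0.03,"z":-0.19,"spin":0},{"fingers":0.2,"x":0.215,"y":-0.03,"z":-0.19,"spin":0},{"fingers":0.2,"x":0.239,"y":-0.02,"z":-0.19,"spin":0}]' 4
python3 -m handwheel '[{"fingers":0.2,"x":0,"y":0.01,"z":0,"spin":0},{"fingers":0.2,"x":0,"y":0.025,"z":0,"spin":0},{"fingers":0.2,"x":0,"y":0.045,"z":0,"spin":0},{"fingers":0.2,"x":0,"y":0.06,"z":0,"spin":0},{"fingers":0.2,"x":0,"y":0.065,"z":0,"spin":0},{"fingers":0.2,"x":0,"y":0.065,"z":0,"spin":0},{"fingers":0.2,"x":0,"y":0.065,"z":0,"spin":0},{"fingers":0.2,"x":0,"y":0.065,"z":0,"spin":0},{"fingers":0.2,"x":0,"y":0.065,"z":0,"spin":0},{"fingers":0.2,"x":0,"y":0.065,"z":0,"spin":0}]' 4
python3 -m handwheel '[{"fingers":0.2,"x":0,"y":0.006,"z":0,"spin":0},{"fingers":0.2,"x":0,"y":0.012,"z":0,"spin":0},{"fingers":0.2,"x":0,"y":0.015,"z":0,"spin":0},{"fingers":0.2,"x":0,"y":0.016,"z":0.004,"spin":0},{"fingers":0.2,"x":0,"y":0.0165,"z":0.01,"spin":0},{"fingers":0.2,"x":0,"y":0.017,"z":0.016,"spin":0},{"fingers":0.2,"x":0,"y":0.0175,"z":0.022,"spin":0},{"fingers":0.2,"x":0,"y":0.018,"z":0.028,"spin":0},{"fingers":0.2,"x":0,"y":0.018,"z":0.033,"spin":0},{"fingers":0.2,"x":0,"y":0.018,"z":0.033,"spin":0}]' 4
python3 - <<'E'
from h import *
im=prof('set');to(.666,-.075,.1625)
E
```

```text
time_s: 55.85
ee_pos: [0.6681, -0.1075, 0.246]
eef_rot: [-1.571, -0.001, -0.001]
force: [-1.3, 0.1, -0.8]
grip_width: 0.0669
time_s: 56.85
ee_pos: [0.6663, -0.1075, 0.1818]
eef_rot: [-1.571, -0.001, -0.001]
force: [0.3, 0.3, -1.0]
grip_width: 0.0672
time_s: 57.85
ee_pos: [0.6663, -0.0736, 0.1635]
eef_rot: [-1.571, 0.0, 0.0]
force: [0.2, 0.4, 0.3]
grip_width: 0.0669
set -30 [-69. -36. -14.]
set -20 [-88. -83. -60.]
set -10 [-88. -86. -85.]
set 0 [-86. -85. -84.]
set 10 [-85. -84. -83.]
set 20 [95. 97. 97.]
set 30 [-49.  93.  97.]
set 40 [-80. -65. -45.]
set 80 [-51.  -8.  -6.]
t 57.9 pos [ 0.6663 -0.074   0.1635] rpy [-1.571 -0.    -0.   ] w 0.0671 shift xyz [-0.0003  0.001  -0.001 ]
```

```bash
python3 -m handwheel '[{"fingers":0.2,"x":0,"y":0.002,"z":0,"spin":0},{"fingers":0.5,"x":0,"y":0.002,"z":0,"spin":0},{"fingers":1,"x":0,"y":0.002,"z":0,"spin":0},{"fingers":1,"x":0,"y":0.002,"z":0,"spin":0},{"fingers":1,"x":0,"y":0.002,"z":0,"spin":0},{"fingers":1,"x":0,"y":-0.02,"z":0,"spin":0},{"fingers":1,"x":0,"y":-0.05,"z":0,"spin":0},{"fingers":1,"x":-0.03,"y":-0.07,"z":-0.01,"spin":0},{"fingers":1,"x":-0.07,"y":-0.07,"z":-0.03,"spin":0},{"fingers":1,"x":-0.11,"y":-0.07,"z":-0.05,"spin":0}]' 4
python3 -m handwheel '[{"fingers":1,"x":-0.04,"y":0,"z":-0.02,"spin":0},{"fingers":1,"x":-0.08,"y":0,"z":-0.04,"spin":0},{"fingers":1,"x":-0.12,"y":0,"z":-0.06,"spin":0},{"fingers":1,"x":-0.155,"y":0,"z":-0.08,"spin":0},{"fingers":1,"x":-0.175,"y":0,"z":-0.095,"spin":0},{"fingers":1,"x":-0.186,"y":0,"z":-0.098,"spin":0},{"fingers":1,"x":-0.186,"y":0,"z":-0.098,"spin":0},{"fingers":1,"x":-0.186,"y":0,"z":-0.098,"spin":0},{"fingers":1,"x":-0.186,"y":0,"z":-0.098,"spin":0},{"fingers":1,"x":-0.186,"y":0,"z":-0.098,"spin":0}]' 4
cat >> h.py <<'E'
def tan():
    n='wrist';c=cams.get_calibration(n);im,d=cams.camera(n);P=pts(n,d,c)
    hsv=cv2.cvtColor(im,cv2.COLOR_RGB2HSV); m=(hsv[...,0]>5)&(hsv[...,0]<22)&(hsv[...,1]>90)&(d>0)&(P[...,2]<.2)
    k,l,s,cc=cv2.connectedComponentsWithStats(m.astype(np.uint8))
    for i in range(1,k):
        if s[i,4]>25: print('tan',cc[i].round(0),s[i,4],'world',np.median(P[l==i],0).round(3))
    blobs(n,im,d,c); return im
E
python3 - <<'E'
from h import *
im=tan();to(.37,-.222,.0935);save('w14',im)
n='side';c=cams.get_calibration(n);im2,d2=cams.camera(n); blobs(n,im2,d2,c)
E
```

```text
time_s: 58.9
ee_pos: [0.5549, -0.1247, 0.2337]
eef_rot: [-1.571, -0.001, 0.0]
force: [0.5, -0.6, 0.2]
grip_width: 0.0939
time_s: 59.9
ee_pos: [0.3708, -0.2218, 0.2333]
eef_rot: [-1.571, 0.0, 0.001]
force: [0.2, -0.1, -0.4]
grip_width: 0.0939
tan [303.  33.] 339 world [ 0.394 -0.062  0.022]
tan [343.  32.] 297 world [ 0.434 -0.061  0.021]
tan [333.  59.] 666 world [ 0.422 -0.086  0.022]
tan [548. 214.] 1334 world [ 0.653 -0.226  0.016]
wrist W [351.  45.] 5917 top 0.062 circ [ 0.428 -0.05   0.073]
wrist W [278. 207.] 2552 top 0.087 circ [ 0.37  -0.222  0.035]
wrist W [173. 250.] 493 top 0.25 circ [ 0.318 -0.214  0.005]
wrist W [388. 250.] 505 top 0.25 circ [ 0.425 -0.214  0.006]
wrist W [234. 301.] 170 top 0.014 circ [ 0.315 -0.361  0.011]
t 59.95 pos [ 0.3707 -0.2219  0.2333] rpy [-1.571  0.     0.   ] w 0.0938 shift xyz [-0.0006  0.1398 -0.0002]
side W [364. 185.] 2856 top 0.157 circ [0.666 0.041 0.143]
side W [280. 217.] 1396 top 0.235 circ [ 0.425 -0.227  0.006]
side W [252. 264.] 983 top 0.087 circ [ 0.369 -0.222  0.036]
```

Four nuts in the bowl, and P3 is empty. Gripping P3 firmly and deeper for a straight placement in slot 4.

```bash
python3 -m handwheel '[{"fingers":1,"x":0,"y":0.04,"z":0,"spin":0},{"fingers":1,"x":0,"y":0.08,"z":0,"spin":0},{"fingers":1,"x":0,"y":0.12,"z":0,"spin":0},{"fingers":1,"x":0,"y":0.15,"z":0,"spin":0},{"fingers":1,"x":0,"y":0.169,"z":0,"spin":0},{"fingers":0.5,"x":0,"y":0.169,"z":0,"spin":0},{"fingers":0.2,"x":0,"y":0.169,"z":0,"spin":0},{"fingers":0.2,"x":0,"y":0.169,"z":0,"spin":0},{"fingers":0.2,"x":0,"y":0.169,"z":0,"spin":0},{"fingers":0.2,"x":0,"y":0.169,"z":0,"spin":0}]' 12
python3 -m handwheel '[{"fingers":0.2,"x":0,"y":0,"z":0,"spin":0},{"fingers":0.2,"x":0,"y":-0.01,"z":0,"spin":0},{"fingers":0.2,"x":0,"y":-0.03,"z":0,"spin":0},{"fingers":0.2,"x":0,"y":-0.06,"z":0,"spin":0},{"fingers":0.2,"x":0,"y":-0.09,"z":0,"spin":0},{"fingers":0.2,"x":0,"y":-0.12,"z":0,"spin":0},{"fingers":0.2,"x":0.02,"y":-0.14,"z":0.003,"spin":0},{"fingers":0.2,"x":0.05,"y":-0.15,"z":0.006,"spin":0},{"fingers":0.2,"x":0.085,"y":-0.15,"z":0.01,"spin":0},{"fingers":0.2,"x":0.12,"y":-0.15,"z":0.014,"spin":0}]' 12
python3 -m handwheel '[{"fingers":0.2,"x":0.035,"y":0,"z":0.005,"spin":0},{"fingers":0.2,"x":0.07,"y":0,"z":0.01,"spin":0},{"fingers":0.2,"x":0.105,"y":0,"z":0.015,"spin":0},{"fingers":0.2,"x":0.14,"y":0,"z":0.02,"spin":0},{"fingers":0.2,"x":0.168,"y":0,"z":0.023,"spin":0},{"fingers":0.2,"x":0.183,"y":0,"z":0.023,"spin":0},{"fingers":0.2,"x":0.183,"y":0.01,"z":0.023,"spin":0},{"fingers":0.2,"x":0.183,"y":0.03,"z":0.023,"spin":0},{"fingers":0.2,"x":0.183,"y":0.05,"z":0.023,"spin":0},{"fingers":0.2,"x":0.183,"y":0.06,"z":0.023,"spin":0}]' 12
python3 - <<'E'
from h import *
im=prof('hold');to(.674,-.185,.1365)
E
```

```text
time_s: 61.0
ee_pos: [0.3706, -0.2226, 0.0654]
eef_rot: [-1.572, -0.002, -0.001]
force: [-0.5, 0.3, 7.8]
grip_width: 0.067
time_s: 62.0
ee_pos: [0.4914, -0.2081, 0.2158]
eef_rot: [-1.571, -0.001, -0.001]
force: [-0.2, -0.3, -1.5]
grip_width: 0.0669
time_s: 63.0
ee_pos: [0.6717, -0.1854, 0.1525]
eef_rot: [-1.57, 0.003, -0.001]
force: [0.6, 0.2, -1.0]
grip_width: 0.0671
hold -30 [-60. -31.  21.]
hold -20 [-61. -59. -58.]
hold -10 [-60. -59. -58.]
hold 0 [-60. -59. -58.]
hold 10 [-60. -59. -58.]
hold 20 [95. 97. 97.]
hold 30 [-50.  93.  97.]
hold 80 [-18.  -1.   4.]
t 63.05 pos [ 0.6717 -0.1853  0.1516] rpy [-1.57e+00  4.00e-03 -1.00e-03] w 0.0674 shift xyz [0.0024 0.0151 0.0003]
```

```bash
python3 -m handwheel '[{"fingers":0.2,"x":0,"y":0.006,"z":0,"spin":0},{"fingers":0.2,"x":0,"y":0.012,"z":0,"spin":0},{"fingers":0.2,"x":0,"y":0.016,"z":0,"spin":0},{"fingers":0.2,"x":0,"y":0.0185,"z":0,"spin":0},{"fingers":0.2,"x":0,"y":0.0185,"z":0,"spin":0},{"fingers":0.5,"x":0,"y":0.0185,"z":0,"spin":0},{"fingers":1,"x":0,"y":0.0185,"z":0,"spin":0},{"fingers":1,"x":0,"y":0.0185,"z":0,"spin":0},{"fingers":1,"x":0,"y":0.0185,"z":0,"spin":0},{"fingers":1,"x":0,"y":0.0185,"z":0,"spin":0}]' 12
python3 -m handwheel '[{"fingers":1,"x":0,"y":-0.01,"z":0,"spin":0},{"fingers":1,"x":0,"y":-0.04,"z":0,"spin":0},{"fingers":1,"x":0,"y":-0.08,"z":0,"spin":0},{"fingers":1,"x":0,"y":-0.11,"z":0,"spin":0},{"fingers":1,"x":-0.04,"y":-0.14,"z":0.02,"spin":0},{"fingers":1,"x":-0.08,"y":-0.17,"z":0.04,"spin":0},{"fingers":1,"x":-0.12,"y":-0.2,"z":0.06,"spin":0},{"fingers":1,"x":-0.16,"y":-0.2,"z":0.09,"spin":0},{"fingers":1,"x":-0.2,"y":-0.2,"z":0.12,"spin":0},{"fingers":1,"x":-0.22,"y":-0.2,"z":0.14,"spin":0}]' 12
python3 - <<'E'
from h import *
im=tan();to(.67,-.185,.2);bowl()
n='side';c=cams.get_calibration(n);im2,d2=cams.camera(n); blobs(n,im2,d2,c)
save('w15',np.hstack([cv2.resize(im,(400,300)),cv2.resize(im2[90:390,160:460],(380,300))]))
E
```

```text
time_s: 64.05
ee_pos: [0.6732, -0.1854, 0.136]
eef_rot: [-1.571, -0.0, -0.001]
force: [-0.5, 0.3, -0.2]
grip_width: 0.0936
time_s: 65.05
ee_pos: [0.451, -0.0443, 0.3373]
eef_rot: [-1.571, -0.002, -0.001]
force: [0.3, 0.2, 0.2]
grip_width: 0.0938
tan [424.  40.] 733 world [0.625 0.132 0.062]
tan [532. 154.] 12982 world [ 1.374 -0.092 -0.759]
tan [463.  63.] 385 world [0.668 0.096 0.071]
tan [423. 196.] 554 world [ 0.637 -0.056  0.066]
tan [464. 152.] 59 world [ 0.681 -0.006  0.071]
tan [458. 170.] 252 world [ 0.677 -0.029  0.071]
tan [240. 187.] 133 world [ 0.397 -0.058  0.021]
tan [268. 187.] 123 world [ 0.435 -0.057  0.021]
tan [262. 204.] 265 world [ 0.425 -0.082  0.021]
tan [452. 255.] 417 world [ 0.682 -0.145  0.071]
wrist W [473.  18.] 3503 top 0.157 circ [0.651 0.135 0.032]
wrist W [479. 108.] 5914 top 0.157 circ [0.658 0.043 0.035]
wrist W [260. 184.] 6129 top 0.062 circ [ 0.428 -0.047  0.074]
wrist W [472. 210.] 5047 top 0.156 circ [ 0.666 -0.066  0.035]
wrist W [454. 284.] 1378 top 0.156 circ [ 0.655 -0.158  0.013]
t 65.1 pos [ 0.4489 -0.0418  0.3379] rpy [-1.571e+00 -3.000e-03  1.000e-03] w 0.0942 shift xyz [ 0.2206  0.1384 -0.1434]
side 394 [ 0.4279 -0.0475] 0.071 [[0.356, -0.121], [0.5, 0.028]]
scene 225 [ 0.4253 -0.0479] 0.071 [[0.352, -0.121], [0.499, 0.027]]
side W [368. 197.] 3659 top 0.158 circ [ 0.664 -0.018  0.202]
side W [279. 216.] 1485 top 0.063 circ [ 0.429 -0.047  0.076]
```

View pics/w15.png

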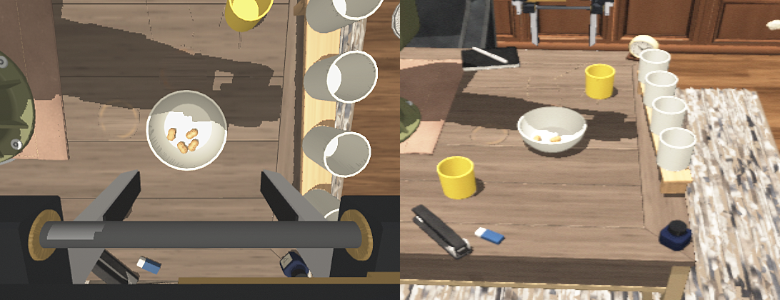

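One last check straight over the shelf cups to confirm that they are empty.

```bash
python3 -m handwheel '[{"fingers":1,"x":0.03,"y":0,"z":0,"spin":0},{"fingers":1,"x":0.07,"y":0,"z":0,"spin":0},{"fingers":1,"x":0.11,"y":0,"z":0,"spin":0},{"fingers":1,"x":0.15,"y":0,"z":0,"spin":0},{"fingers":1,"x":0.18,"y":0,"z":0,"spin":0},{"fingers":1,"x":0.19,"y":0,"z":0,"spin":0},{"fingers":1,"x":0.19,"y":0,"z":0,"spin":0},{"fingers":1,"x":0.19,"y":0,"z":0,"spin":0},{"fingers":1,"x":0.19,"y":0,"z":0,"spin":0},{"fingers":1,"x":0.19,"y":0,"z":0,"spin":0}]'
python3 - <<'E'
from h import *
im=tan();save('w16',im)
E
```

```text
time_s: 66.25
ee_pos: [0.6429, -0.0456, 0.3366]
eef_rot: [-1.571, -0.001, -0.001]
force: [0.1, -0.1, 0.1]
grip_width: 0.0938
tan [494. 159.] 27292 world [ 1.415 -0.09  -0.759]
tan [289.  55.] 1322 world [0.655 0.105 0.071]
tan [294. 159.] 1665 world [ 0.66  -0.015  0.071]
tan [106. 187.] 160 world [ 0.399 -0.058  0.021]
tan [135. 186.] 155 world [ 0.439 -0.057  0.021]
tan [130. 204.] 346 world [ 0.427 -0.083  0.021]
tan [554. 227.] 93 world [ 1.622 -0.319 -0.67 ]
tan [302. 256.] 746 world [ 0.674 -0.144  0.071]
tan [425. 378.] 314 world [ 1.265 -1.026 -0.761]
wrist W [287.  18.] 2310 top 0.157 circ [0.651 0.134 0.031]
wrist W [295. 106.] 4121 top 0.157 circ [0.658 0.042 0.034]
wrist W [105. 183.] 6358 top 0.061 circ [ 0.428 -0.046  0.074]
wrist W [301. 212.] 3686 top 0.156 circ [ 0.666 -0.066  0.035]
wrist W [303. 289.] 2044 top 0.156 circ [ 0.672 -0.173  0.032]
```

View pics/w16.png

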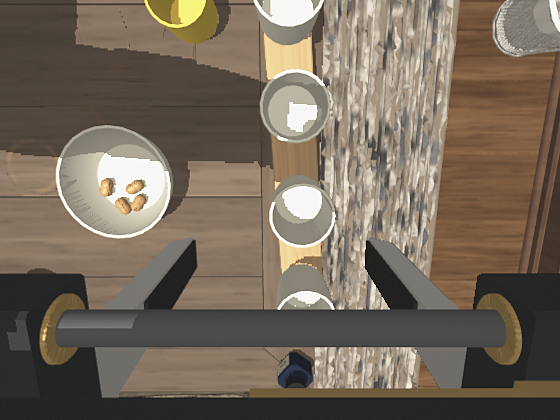

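The cups at px (295,105) and (302,212) are empty, and four nuts lie in the bowl at (122,195). Handing in.

```bash
python3 -c "
from h import *
print(workorder.hand_in(), get_obs()['time_s'])"
```

```text
the job is handed in; nothing more can be done
the job is handed in; nothing more can be done
```

I poured both nut cups into the bowl and stood all four white cups on the shelf. The job was handed in at about 66 s of the 210 s allowed.

- **Pouring:** I gripped each nut cup lightly at its rim and rolled it over the bowl's edge until the nuts fell out. The bowl was knocked aside between the two pours; I measured it again and shifted the second pour to match.
- **Bowl:** the last picture shows four peanuts in it, two from each cup, and none elsewhere in view. It stands at (0.427, −0.047), with its rim 62 mm above the desk.
- **Cups:** all four read 156–157 mm at the rim, which matches upright on the 70 mm shelf. In the last picture, the two that held nuts show empty. The other two showed no nuts before I moved them.
- **Bystanders:** the clock, ink bottle, stapler and both yellow cups look unmoved in the pictures. I did not measure them again at the end.
- **Setbacks:** my first two ways of tilting a cup, tried on an empty one, failed because it slipped in the grip instead of swinging. It was recovered and placed, and nothing fell.

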